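# Unlock the bathroom shelf and take out the first-aid box

### The job

Take the key from its wooden stand, push it fully home in the steel lock of the white shelf unit and turn it clockwise as far as it goes, to draw the hidden bolt. Then slide the frosted glass panel fully open, lift the first-aid box out by its handle and set it down, without dropping it, upright in the middle of the cork mat. Leave the key turned in the lock and do not disturb the other things on the table.

Things in the scene. Friction and masses are not known exactly. Their poses are not given: they have to be found in the camera images.
- key: cabinet key, 98 mm, 70 g, loose, upright in the stand. Heights above its tip: flat steel bit (24 mm along x, 6 along y) 0-14; round 8 mm shank; collar (40 mm across) 42-48, resting on the stand; flat grey bow (50 mm along x, 12 thick along y) 48-98: pinch it across its thickness. Origin: centre of the tip, z up along the key. Half a turn about z makes no difference
- key_shoulder (a point): centre of the underside of the key's collar, 42 mm above the tip; axes as the key's. When the key is home this lies on lock_face; the key cannot turn the lock until it is fully home (the bit must pass below the 25 mm deep fixed slot), and once turned it cannot be pulled out
- stand: fixed wooden block 70 x 70 x 55 mm with a slot (32 x 14 mm) in which the key stands; lift the key straight up by more than 45 mm to free it. Origin: centre of its underside, on the table
- shelf: fixed white melamine shelf unit, 215 mm (x -115 to 100) by 360 mm (y -180 to 180), 102 mm high. Origin on the table under it; -x side faces the robot. +y half: bay (inside x -58 to 90, y 12 to 168, floor 12 mm above the table) under the frosted panel; -y half: closed deck. Steel lock case, 55 x 70 mm, top at 115 mm, in the front rim before the bay
- lock_face (a point): centre of the keyhole in the top of the steel lock case, 115 mm above the table; axes as the shelf's. Slot 27.5 mm along the shelf's y, 9.5 mm along its x, with a 4 mm wide 45-degree funnel round its mouth. The key enters from straight above, its x axis along the shelf's y, and goes 42 mm deep until its collar rests on the case
- lock (a joint): turn of the lock's inner barrel, rad: 0 locked (slot along the shelf's y), grows clockwise seen from above to a stop at 1.4; stays where it is left. About 0.06 N m of friction; the key has about 0.15 rad of play in it. It draws a hidden bolt which leaves the panel free from about 1.0 on.
- panel (a joint): travel of the frosted glass panel, m: 0 closed, 0.155 fully open; it moves along the shelf's -y, stays where it is left, and needs about 2 N once the bolt is drawn; locked before that
- panel_grip (a point): centre of the top of the aluminium grip bar on the panel: 50 mm along the shelf's x, 14 mm thick along its y, 34 mm high; this point is 144 mm above the table and moves with the panel. Axes as the shelf's.
- aid_box: white plastic first-aid box with latch and hinges, 105 mm (x) x 60 mm (y) x 52 mm high, about 0.35 kg, standing on the floor of the bay under the panel; on its lid a grey bar handle, 68 mm along x, 12 mm thick along y, its bar from 74 to 86 mm above the box's underside, free underneath (22 mm). Origin: centre of its underside; z up.
- mat: flat cork mat fixed to the table, 170 x 140 x 4 mm, left or right of the shelf unit (the key stand is on the other side). Origin: centre of its underside, on the table
- cup: white ceramic cup, 74 mm across, with two toothbrushes, 195 mm high in all; origin centre of its underside; leave alone
- sunscreen: capped sunscreen bottle, 56 mm across, 160 mm high; origin centre of its underside; leave alone
- jar: jar with steel lid, 70 mm across, 90 mm high; origin centre of its underside; leave alone
- clipper: steel nail clipper, 80 x 16 x 13 mm, lying beyond the key stand; leave alone
- comb: wooden comb, 170 x 42 x 6 mm, lying between the mat and the robot; leave alone
Not all that is in view belongs to the job. Leave any turquoise look-alike of the key alone.

How it is judged:
By the outcome, as a careful person would: the job done as asked, in the order asked, and still so for the second after the job is handed in, with the robot touching nothing.
It also fails if it takes over 72 s, if anything falls off the work surface, if the arm or the gripper's body presses on something with over 40 N, if the wrist force passes 120 N, or if a joint passes its speed limit or range.

### The arm

A 7-joint arm with a two-finger parallel gripper is mounted at the origin on the work surface. World frame = base frame: x ahead of the robot, y to its left, z up, the work surface at z = 0. Lengths are in m, angles in degrees, forces in N, time in s.
With the tool pointing down it reaches from about 0.425 to 0.875 m from the base axis. Payload 4.7 kg.
Tool frame: the origin (TCP) lies on the centre line of the jaws, within the pads' length; the fingertips stand 11 mm ahead of it and the grasp point (between the pads) lies 8 mm behind it (finger_overhang is the x of the fingertips in the tool frame, in m); x points along the fingers, z is the direction in which the jaws open and shut, and the axes are right-handed (so a half turn about x gives the same grasp; the last joint's range is limited). The gripper opens to 87 mm and grips with 3 to 60 N. Pads are 19 mm wide; open, the fingers measure 117 mm over their backs; the gripper's body (75 mm by 190 mm) begins 51 mm behind the grasp point.
Start: joints at [-74.421, 18.392, -4.016, 83.108, 1.295, 78.541, -3.26], TCP at [0.166, 0.629, 0.198] pointing down, gripper open.
Joint ranges: [-163.93, 163.93], [-17.29, 119.83], [-79.2, 71.16], [3.27, 140.29], [-89.18, 269.18], [5.43, 117.66], [-154.24, 154.24]. Speed limits (degrees/s): [147.25, 147.25, 180, 180, 180, 180, 180].

### API

Orientations are given as [roll, pitch, yaw] about the fixed x, y, z axes, in that order (R = Rz(yaw) Ry(pitch) Rx(roll)).
In Python, from cell import get_obs, read_camera, sign_off, cut_out, finger_overhang gives the robot as it stands.
- The arm moves only by the tool servo_tool, never from a script. Its argument "rows" is one flat list of numbers, 5 for each row, row after row: the shift along the world's x, y, z in mm, then the turn about the world's z in degrees, then the closure, from 0 (fully open) to 1 (shut). A call has 1 to 10 rows; each row is the pose to reach, as a shift and turn from the pose commanded when the call began; what a row does not reach only later rows make up. A row lasts 1/12 s, in which the tool goes at most 41.7 mm and 7.16 degrees, less where a joint would pass 70% of its speed; a pose out of reach is approached as far as the arm can. A call with a gripper value outside its range is refused whole. The fingers move at their own pace and stop on an object; "force" is the grip in N (left out, the last holds). Time passes only in rows, so rows that repeat a pose let the fingers close. It gives the time, the measured TCP pose, the force and the opening at its end, in the units of the state.
- get_obs(): the state, without advancing time (a new reading comes with each control period).
- read_camera(name): name is "scene" or "top"; returns a dict with "frame" (420x560x3 uint8, blue, green, red), "range_z" (420x560 float32, m along the optical axis (not along the pixel's ray), 0 where there is no reading), "intrinsics" (3x3 intrinsics, pixels), "k1" (the pictures are not rectified: a ray, as slopes to the right and down, at radius r is drawn at 1 + k1 r^2 times it, then the intrinsics apply), "cam_to_world" (4x4, takes a point from camera to world coordinates). Camera axes: x right, y down, z forward; pixel columns grow to the right and rows downward; lengths in m; the calibration is good to about 2 mm. A picture is of the moment at which its call begins.
- sign_off(): hands the job in, once; it reports no verdict.
Trained networks look in a picture, given as the dict that the camera call returned (one of the last four; its "shot" number tells which), for a name from the list of things; names that differ only in an ending like _2 or _b are one class to them, and where a whole thing is asked for, a point or a joint stands for the part that bears it (a point fixed in the world has none). Each returns a list of dicts, best first, with "score" (0 to 1); they miss things now and then, are a little off and sometimes report something else, mostly with a low value. They report only what shows in the picture. A call takes as long as a camera call. They do not tell look-alikes from the thing itself.
- cut_out(name, picture): "pixels" (420x560 bool, what is visible of it) and "extent" ([centre column, centre row, width, height] in pixels, round what is visible of it).
The state is a dict: "time_s": time; "qpos": joint angles; "joint_velocities": joint speeds; "effort": joint torques, N m; "tool_pos": TCP position; "tool_rot": TCP orientation; "force": force on the tool from outside, world axes, zero at the start; "wrist_torque": the same for the moment, N m; "grip_width": finger opening in m.
Only numpy, scipy, OpenCV 4.12 (cv2) and the standard library are available. Lean on these libraries where they do the work, as an engineer would, in place of code of your own. Each camera call takes 0.05 s, during which the arm holds its last target.

## Working session

There is one attempt and no reset: what is moved stays moved. The work goes in short steps, Python scripts to look and compute and a tool call to move; the robot and the scene stay as the last step left them, time stands still between calls to the robot, and variables do not carry over. Pictures are saved under pics/ and viewed, and the job is handed in when it is done.

Besides the shell and the picture viewer there is one more tool, called after "Emit:" by a JSON object that holds its "api" and its "payload". servo_tool: Moves the arm, as the interface text tells. Its arguments: {"type":"object","properties":{"rows":{"type":"array"},"force":{"type":"number"}},"required":["rows"]}

```bash
mkdir -p pics; ls; cat > h.py <<'E'
import numpy as np, cv2, pickle
from cell import *
def shot(n,fn=None):
    d=read_camera(n)
    if fn: cv2.imwrite('pics/'+fn,d['frame'])
    pickle.dump({k:d[k] for k in d},open('/tmp/%s.pkl'%n,'wb'))
    return d
def ray(d,u,v):
    K=np.array(d['intrinsics']);k1=d['k1']
    x=(np.asarray(u,float)-K[0,2])/K[0,0];y=(np.asarray(v,float)-K[1,2])/K[1,1]
    rd=np.hypot(x,y);r=rd.copy()
    for _ in range(20): r=rd/(1+k1*r*r)
    s=1/(1+k1*r*r)
    return x*s,y*s
def world(d,u,v,z=None):
    x,y=ray(d,u,v);z=d['range_z'][np.asarray(v).astype(int),np.asarray(u).astype(int)] if z is None else z
    P=np.stack([x*z,y*z,z*np.ones_like(x)],-1);T=np.array(d['cam_to_world'])
    return P@T[:3,:3].T+T[:3,3]
def cloud(d):
    v,u=np.mgrid[0:420,0:560]
    return world(d,u,v)
def onplane(d,u,v,h):
    x,y=ray(d,u,v);T=np.array(d['cam_to_world']);r=np.stack([x,y,np.ones_like(x)],-1)@T[:3,:3].T
    return T[:3,3]+r*((h-T[2,3])/r[...,2])[...,None]
E
python3 - <<'E'
from h import *
for n in('scene','top'):
    d=shot(n,n+'0.png');print(n,d['intrinsics'],d['k1'],d['cam_to_world'])
print(get_obs(),finger_overhang)
E
```

```text
pics
scene [[385.89149338   0.         275.11494096]
 [  0.         385.89149338 208.46238984]
 [  0.           0.           1.        ]] -0.05207589196536202 [[ 0.86401296  0.31614638 -0.39183298  0.97200888]
 [ 0.50319701 -0.56785584  0.6514081  -0.6770973 ]
 [-0.01656433 -0.75999422 -0.64971872  0.81642929]
 [ 0.          0.          0.          1.        ]]
top [[479.40687946   0.         276.80753043]
 [  0.         479.40687946 206.58028047]
 [  0.           0.           1.        ]] 0.05007705782029276 [[ 0.02277539 -0.9918932   0.12501664  0.36582667]
 [-0.99972873 -0.0232059  -0.00198823  0.01562487]
 [ 0.00487324 -0.12493744 -0.99215265  1.51188122]
 [ 0.          0.          0.          1.        ]]
{'time_s': 0.1, 'qpos': array([-74.42255272,  18.43317495,  -4.01396235,  83.16692589,
         1.29544793,  78.54184544,  -3.26139133]), 'joint_velocities': array([ 0.0222116 , -0.06343479,  0.05063649, -0.23004232,  0.07390655,
        0.0550014 , -0.00105981]), 'effort': array([ 1.94639892e-04, -4.92567658e+01, -4.05729879e-01, -3.13400817e+01,
       -6.41793455e-02,  3.94086423e-02,  6.05990590e-05]), 'tool_pos': array([0.16564   , 0.62798893, 0.19719792]), 'tool_rot': array([-176.19807164,   89.90309035, -100.96873731]), 'force': array([ 0.53191245, -0.01412329, -0.41771001]), 'wrist_torque': array([ 0.00729572,  0.01614507, -0.0388836 ]), 'grip_width': 0.08699954868379797} 0.011
```

View pics/scene0.png

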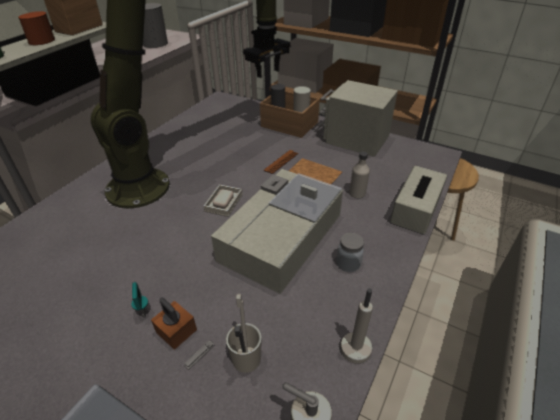

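View pics/top0.png

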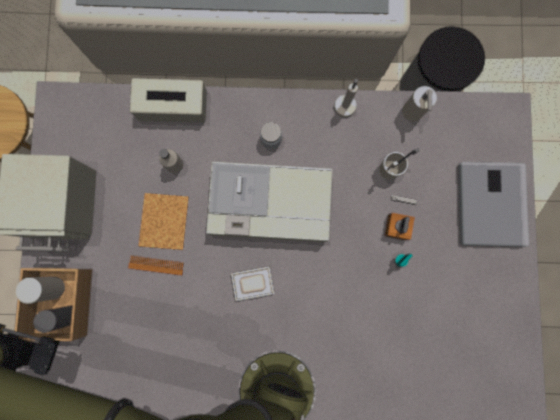

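The wooden stand with the grey key is at top (401,226) and scene (173,318). The turquoise look-alike is at top (403,260) and scene (138,298). The lock is at top (237,225), the glass panel at (240,190), the mat at (164,221) and the comb at (156,266). The key candidates are the grey bow in the stand and the turquoise one, and I choose the grey one. Next I crop and measure it.

```bash
python3 - <<'E'
from h import *
import pickle
s=shot('scene');t=shot('top')
a=cv2.resize(s['frame'][265:365,110:240],None,fx=3,fy=3,interpolation=cv2.INTER_CUBIC)
b=cv2.resize(t['frame'][190:280,370:440],None,fx=4,fy=4,interpolation=cv2.INTER_CUBIC)
c=cv2.resize(t['frame'][155:250,200:340],None,fx=5,fy=5,interpolation=cv2.INTER_CUBIC)
H=max(a.shape[0],b.shape[0]);im=np.zeros((H,a.shape[1]+b.shape[1],3),np.uint8);im[:a.shape[0],:a.shape[1]]=a;im[:b.shape[0],a.shape[1]:]=b
cv2.imwrite('pics/c1.png',im);cv2.imwrite('pics/c2.png',c)
for n,d in(('scene',s),('top',t)):
  C=cloud(d)
  for name in ['key','stand','shelf','panel_grip','lock','panel','mat','aid_box','cup','sunscreen','jar','clipper','comb']:
    for o in cut_out(name,d)[:2]:
        m=o['pixels']&(d['range_z']>0)
        P=C[m]
        if len(P)<3: continue
        zt=np.percentile(P[:,2],90);Q=P[P[:,2]>zt-.01]
        r=cv2.minAreaRect((Q[:,:2]*1000).astype(np.float32))
        print(n,name,round(o['score'],2),np.round(o['extent'],0),len(P),'med',np.round(np.median(P,0),3),'z',np.round(np.percentile(P[:,2],[2,98]),3),'rect',np.round(r[0],0),np.round(r[1],0),round(r[2],1))
E
```

```text
scene key 0.81 [171. 315.  22.  30.] 336 med [ 0.506 -0.373  0.08 ] z [0.055 0.113] rect [ 500. -368.] [11. 47.] 77.0
scene key 0.72 [141. 299.  20.  36.] 320 med [ 0.405 -0.372  0.066] z [0.003 0.1  ] rect [ 399. -370.] [11. 45.] 44.8
scene stand 0.76 [174. 325.  45.  46.] 1046 med [ 0.523 -0.38   0.053] z [0.003 0.058] rect [ 500. -367.] [71. 72.] 81.5
scene stand 0.66 [171. 311.  20.  27.] 317 med [ 0.507 -0.373  0.082] z [0.056 0.113] rect [ 502. -369.] [11. 43.] 77.0
scene shelf 0.84 [277. 234. 133. 120.] 9624 med [ 0.589 -0.026  0.103] z [0.01  0.118] rect [564.  36.] [363. 217.] 87.7
scene panel_grip 0.84 [306. 197.  70.  49.] 1916 med [0.602 0.117 0.112] z [0.108 0.145] rect [594. 127.] [178. 154.] 87.7
scene panel 0.75 [308. 197.  75.  46.] 1978 med [0.603 0.116 0.112] z [0.107 0.144] rect [596. 127.] [178. 152.] 87.7
scene mat 0.46 [350. 254.  26.  41.] 883 med [0.78  0.015 0.066] z [0.007 0.093] rect [774.  35.] [58. 60.] 51.6
scene aid_box 0.73 [175. 326.  46.  49.] 1033 med [ 0.524 -0.38   0.053] z [0.003 0.058] rect [ 500. -366.] [72. 72.] 81.5
scene cup 0.73 [245. 334.
[... 1843 characters left out ...]
top sunscreen 0.16 [404. 225.  17.  14.] 180 med [ 0.5   -0.362  0.087] z [0.052 0.115] rect [ 498. -367.] [15. 46.] 73.6
top jar 0.61 [271. 136.  24.  27.] 503 med [0.764 0.038 0.086] z [0.001 0.095] rect [775.  37.] [62. 58.] 1.4
top jar 0.26 [405. 224.  16.  18.] 154 med [ 0.5   -0.362  0.094] z [0.055 0.115] rect [ 498. -366.] [13. 46.] 73.6
top clipper 0.45 [404. 200.  24.  10.] 152 med [ 0.588 -0.391  0.009] z [-0.004  0.019] rect [ 589. -388.] [75. 18.] 80.1
top comb 0.89 [154. 267.  53.  19.] 583 med [0.362 0.386 0.005] z [-0.004  0.011] rect [363. 383.] [166.  39.] 84.1
top comb 0.39 [270. 202. 124.  81.] 8702 med [0.558 0.037 0.104] z [0.081 0.117] rect [562.  36.] [358. 215.] 87.9
```

View pics/c1.png

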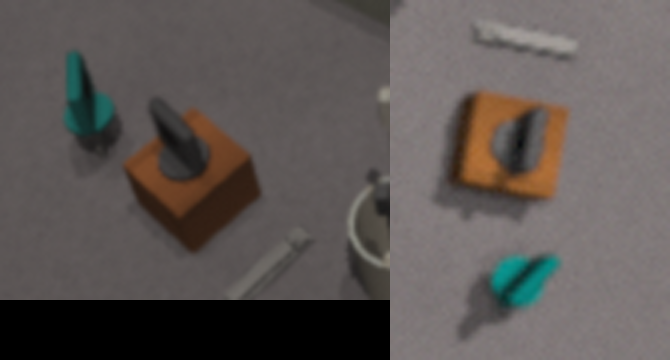

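View pics/c2.png

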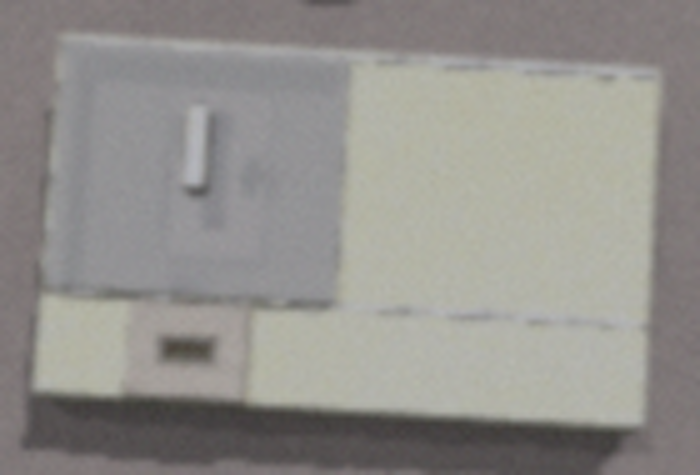

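```bash
cat > m.py <<'E'
from h import *
from scipy.spatial.transform import Rotation as R
def rect(P): 
    r=cv2.minAreaRect((P[:,:2]*1000).astype(np.float32)); return np.round(r[0],1),np.round(r[1],1),round(r[2],1)
E
python3 - <<'E'
from m import *
import pickle
o=get_obs();M=R.from_euler('xyz',o['tool_rot'],degrees=True).as_matrix();print('tool x,y,z',np.round(M.T,3), 'q',o['qpos'].round(1))
for n in('scene','top'):
    d=pickle.load(open('/tmp/%s.pkl'%n,'rb'));C=cloud(d);v=d['range_z']>0
    X,Y,Z=C[...,0],C[...,1],C[...,2]
    near=v&(np.hypot(X-.5,Y+.367)<.045)
    for lo,hi in((.07,.095),(.08,.12),(.1,.12),(.104,.12)):
        P=C[near&(Z>lo)&(Z<hi)]
        c=P[:,:2].mean(0);w,V=np.linalg.eigh(np.cov(P[:,:2].T));a=np.degrees(np.arctan2(V[1,1],V[0,1]))
        print(n,'bow',lo,len(P),np.round(c,4),'ang',round(a%180,1),rect(P))
    P=C[near&(abs(Z-.055)<.004)];print(' stand top',rect(P),np.median(P,0).round(3))
    P=C[v&(abs(X-.57)<.16)&(abs(Y-.036)<.23)&(Z>.08)];print(' shelf',rect(P))
    P=C[v&(abs(X-.49)<.06)&(abs(Y-.12)<.06)&(Z>.1095)&(Z<.121)];print(' case',rect(P),np.median(P[:,2]),len(P))
    P=C[v&(abs(X-.6)<.08)&(abs(Y-.12)<.08)&(Z>.134)];print(' grip',rect(P),np.median(P[:,2]),len(P), P.mean(0).round(4))
    P=C[v&(abs(X-.3)<.3)&(abs(Y-.5)<.3)&(Z>.134)]
t=pickle.load(open('/tmp/top.pkl','rb'));print('keyhole',onplane(t,237.4,224.6,.115).round(4))
s=pickle.load(open('/tmp/scene.pkl','rb'))
cv2.imwrite('pics/c3.png',cv2.resize(s['frame'][160:220,240:345],None,fx=7,fy=7,interpolation=cv2.INTER_CUBIC))
E
```

```text
tool x,y,z [[ 0.     0.    -1.   ]
 [-0.967  0.255 -0.   ]
 [ 0.255  0.967  0.   ]] q [-74.4  18.4  -4.   83.1   1.3  78.5  -3.3]
scene bow 0.07 71 [ 0.5101 -0.3726] ang 174.2 (array([ 501.9, -371.8]), array([44. , 10.2]), 0.3)
scene bow 0.08 173 [ 0.5049 -0.3701] ang 167.8 (array([ 499.3, -367.9]), array([11.2, 48.8]), 76.8)
scene bow 0.1 113 [ 0.5026 -0.3688] ang 166.0 (array([ 499.3, -367.9]), array([11.2, 48.8]), 76.8)
scene bow 0.104 102 [ 0.502  -0.3684] ang 165.9 (array([ 499.3, -367.9]), array([11.2, 48.8]), 76.8)
 stand top (array([ 500.9, -366.3]), array([70.7, 72.4]), 80.1) [ 0.511 -0.376  0.056]
 shelf (array([562.8,  35.8]), array([363.3, 217.9]), 87.8)
 case (array([504.5, 121.5]), array([119.,  94.]), 87.5) 0.11347562803365702 524
 grip (array([604.6, 124.5]), array([15.9, 48.7]), 86.3) 0.1436095899440999 96 [0.6052 0.1223 0.1423]
top bow 0.07 34 [ 0.497  -0.3616] ang 171.1 (array([ 498.1, -361.7]), array([ 7.8, 45.5]), 88.3)
top bow 0.08 102 [ 0.4985 -0.3649] ang 167.0 (array([ 499.1, -366.2]), array([14.7, 48.2]), 79.0)
top bow 0.1 74 [ 0.4988 -0.3661] ang 165.9 (array([ 499.4, -366.2]), array([14.7, 47.5]), 79.0)
top bow 0.104 60 [ 0.4975 -0.3662] ang 165.2 (array([ 498.3, -366.8]), array([12.2, 45.9]), 76.6)
 stand top (array([ 500.6, -366.9]), array([70.2, 69.8]), 79.9) [ 0.498 -0.359  0.055]
 shelf (array([562.8,  36. ]), array([360. , 217.1]), 87.9)
 case (array([504. , 120.9]), array([118.1,  91.2]), 89.3) 0.11319726554630627 607
 grip (array([602.1, 125.6]), array([13.9, 48. ]), 85.0) 0.14254369462846295 84 [0.6018 0.1252 0.1425]
keyhole [0.4861 0.1267 0.115 ]
```

View pics/c3.png

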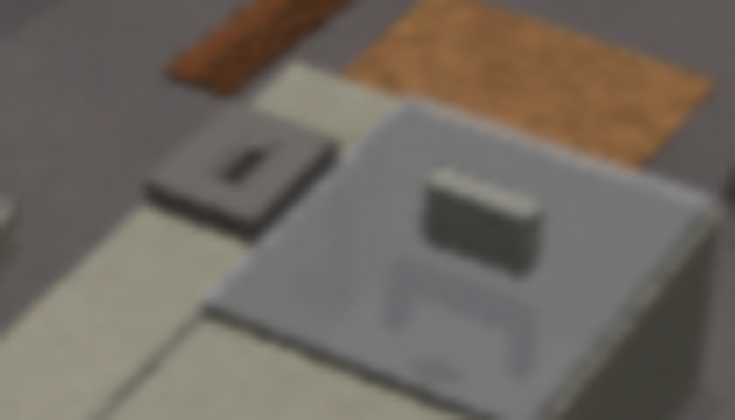

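Emit:
{"api": "servo_tool", "payload": {"rows": [30, -35, 40, 0, 0, 60, -70, 80, 0, 0, 90, -100, 80, 0, 0, 120, -130, 80, 0, 0, 145, -160, 80, 0, 0, 170, -190, 80, 0, 0, 195, -220, 80, 0, 0, 220, -250, 80, 0, 0, 245, -280, 80, 0, 0, 270, -310, 80, 0, 0]}}

```text
time_s: 2.33
tool_pos: [0.4253, 0.3306, 0.2786]
tool_rot: [-20.8, 89.9, 54.4]
force: [0.5, 0.9, 0.9]
grip_width: 0.087
```

Emit:
{"api": "servo_tool", "payload": {"rows": [10, -38, 0, 0, 0, 20, -76, 0, 0, 0, 30, -114, 0, 0, 0, 40, -152, 0, 0, 0, 50, -190, 0, 0, 0, 60, -228, 0, 0, 0, 70, -266, 0, 0, 0, 80, -304, 0, 0, 0, 90, -342, 0, 0, 0, 90, -380, 0, 0, 0]}}

```text
time_s: 3.17
tool_pos: [0.5152, -0.0496, 0.2784]
tool_rot: [-86.5, 89.9, -11.2]
force: [0.9, 0.1, -0.6]
grip_width: 0.0872
```

Emit:
{"api": "servo_tool", "payload": {"rows": [0, -38, 0, 0, 0, 0, -76, 0, 0, 0, -5, -114, 0, 1, 0, -10, -152, 0, 1, 0, -15, -190, 0, 2, 0, -20, -228, 0, 2, 0, -26, -266, 0, 2, 0, -26, -304, 0, 2, 0, -26, -304, 0, 2, 0, -26, -304, 0, 2, 0]}}

```text
time_s: 4.0
tool_pos: [0.4867, -0.3544, 0.2778]
tool_rot: [143.2, 89.9, -139.9]
force: [-0.4, 0.5, -0.1]
grip_width: 0.087
```

```bash
cat > st.py <<'E'
from m import *
o=get_obs();M=R.from_euler('xyz',o['tool_rot'],degrees=True).as_matrix()
print('t',round(o['time_s'],2),'tcp',(o['tool_pos']*1000).round(1),'jaw',round(np.degrees(np.arctan2(M[1,2],M[0,2])),2),'down',M[:,0].round(3),'F',o['force'].round(1),'T',o['wrist_torque'].round(2),'grip',round(o['grip_width']*1000,1),'q',o['qpos'].round(0))
E
python3 st.py; python3 - <<'E'
from m import *
s=pickle.load(open('/tmp/scene.pkl','rb'));print(onplane(s,274.7,183.3,.115).round(4))
E
```

```text
t 4.0 tcp [ 486.7 -354.4  277.8] jaw 76.91 down [-0.001 -0.001 -1.   ] F [-0.4  0.5 -0.1] T [ 0.1  -0.06  0.03] grip 87.0 q [ -7.  14.  49.  85. -11.  86. 119.]
[0.4889 0.1269 0.115 ]
```

Emit:
{"api": "servo_tool", "payload": {"rows": [6, -6, -30, 0, 0, 13, -12, -60, 0, 0, 13, -12, -90, 0, 0, 13, -12, -120, 0, 0, 13, -12, -145, 0, 0, 13, -12, -145, 0, 0, 13, -12, -145, 0, 0]}}

```text
time_s: 4.58
tool_pos: [0.5016, -0.3613, 0.1326]
tool_rot: [49.6, 89.8, 127.0]
force: [0.5, -0.4, 0.4]
grip_width: 0.0872
```

```bash
python3 st.py; python3 - <<'E'
from m import *
s=shot('scene');t=shot('top')
a=cv2.resize(s['frame'][235:365,110:240],None,fx=3,fy=3,interpolation=cv2.INTER_CUBIC)
b=cv2.resize(t['frame'][180:280,360:450],None,fx=3.9,fy=3.9,interpolation=cv2.INTER_CUBIC)
cv2.imwrite('pics/c4.png',np.hstack([a,b]))
E
```

```text
t 4.58 tcp [ 501.6 -361.3  132.6] jaw 77.37 down [-0.002  0.002 -1.   ] F [ 0.5 -0.4  0.4] T [ 0.01 -0.02  0.01] grip 87.2 q [ -4.  21.  47.  94. -16.  72. 123.]
```

View pics/c4.png

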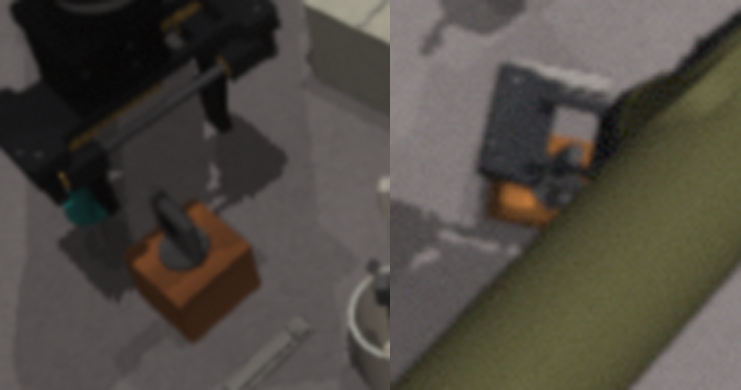

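Emit:
{"api": "servo_tool", "payload": {"rows": [0, 0, 0, 0, 0, 0, 0, 0, 0, 0, 0, 0, 0, 0, 0]}}

```text
time_s: 4.93
tool_pos: [0.502, -0.364, 0.1346]
tool_rot: [-96.0, 89.9, -18.7]
force: [0.1, 0.6, -0.5]
grip_width: 0.0873
```

```bash
python3 st.py
```

```text
t 4.93 tcp [ 502.  -364.   134.6] jaw 77.24 down [ 0.002 -0.001 -1.   ] F [ 0.1  0.6 -0.5] T [-0.01  0.08  0.03] grip 87.3 q [ -4.  21.  47.  94. -16.  72. 124.]
```

Emit:
{"api": "servo_tool", "payload": {"rows": [-1, -2, -14, 0, 0, -2, -3, -28, 0, 0, -2.5, -3, -42, 0, 0, -2.5, -3, -54, 0, 0, -2.5, -3, -54, 0, 0, -2.5, -3, -54, 0, 0]}}

```text
time_s: 5.43
tool_pos: [0.4978, -0.3661, 0.0776]
tool_rot: [79.1, 89.8, 156.3]
force: [0.7, 0.8, 0.2]
grip_width: 0.0869
```

```bash
python3 st.py
```

```text
t 5.43 tcp [ 497.8 -366.1   77.6] jaw 77.22 down [-0.003  0.001 -1.   ] F [0.7 0.8 0.2] T [-0.01  0.04 -0.02] grip 86.9 q [ -2.  25.  46.  97. -19.  66. 126.]
```

Emit:
{"api": "servo_tool", "payload": {"rows": [1, -0.5, 1, 0, 0.5, 1, -0.5, 1, 0, 1, 1, -0.5, 1, 0, 1, 1, -0.5, 1, 0, 1, 1, -0.5, 1, 0, 1, 1, -0.5, 1, 0, 1, 1, -0.5, 1, 0, 1, 1, -0.5, 1, 0, 1], "force": 30}}

```text
time_s: 6.1
tool_pos: [0.4998, -0.3671, 0.0802]
tool_rot: [-40.4, 90.0, 36.9]
force: [-0.2, 0.7, -0.7]
grip_width: 0.0413
```

```bash
python3 st.py
```

```text
t 6.1 tcp [ 499.8 -367.1   80.2] jaw 77.23 down [ 0.  0. -1.] F [-0.2  0.7 -0.7] T [0.02 0.   0.08] grip 41.3 q [ -2.  24.  46.  97. -19.  66. 126.]
```

Emit:
{"api": "servo_tool", "payload": {"rows": [0, 0, 0, 0, 1, 0, 0, 0, 0, 1, 0, 0, 0, 0, 1, 0, 0, 0, 0, 1, 0, 0, 0, 0, 1, 0, 0, 0, 0, 1, 0, 0, 0, 0, 1, 0, 0, 0, 0, 1]}}

```text
time_s: 6.77
tool_pos: [0.4997, -0.3672, 0.0802]
tool_rot: [-14.0, 90.0, 63.2]
force: [-0.6, -0.3, -0.4]
grip_width: 0.0117
```

```bash
python3 st.py
```

```text
t 6.77 tcp [ 499.7 -367.2   80.2] jaw 77.23 down [ 0.  0. -1.] F [-0.6 -0.3 -0.4] T [-0.04  0.03  0.01] grip 11.7 q [ -2.  25.  46.  97. -19.  66. 126.]
```

Emit:
{"api": "servo_tool", "payload": {"rows": [0, 0, 10, 0, 1, 0, 0, 25, 0, 1, 0, 0, 45, 0, 1, 0, 0, 65, 0, 1, 0, 0, 90, 0, 1, 0, 0, 115, 0, 1, 0, 0, 140, 0, 1, 0, 0, 160, 0, 1, 0, 0, 160, 0, 1, 0, 0, 160, 0, 1]}}

```text
time_s: 7.6
tool_pos: [0.5001, -0.3677, 0.2416]
tool_rot: [-99.6, 89.8, -22.3]
force: [0.6, 0.7, -1.0]
grip_width: 0.0112
```

```bash
python3 st.py; python3 - <<'E'
from m import *
s=shot('scene')
a=cv2.resize(s['frame'][150:365,60:240],None,fx=2.7,fy=2.7,interpolation=cv2.INTER_CUBIC)
cv2.imwrite('pics/c5.png',a)
E
```

```text
t 7.6 tcp [ 500.1 -367.7  241.6] jaw 77.22 down [ 0.002 -0.001 -1.   ] F [ 0.6  0.7 -1. ] T [0.03 0.02 0.01] grip 11.2 q [ -5.  18.  49.  85. -13.  83. 122.]
```

View pics/c5.png

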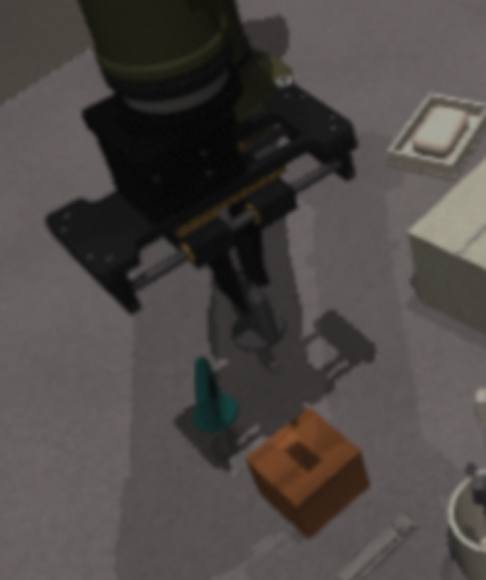

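Emit:
{"api": "servo_tool", "payload": {"rows": [0, 20, 10, -4, 1, 0, 55, 15, -9, 1, 0, 92, 15, -15, 1, 0, 130, 15, -21, 1, 0, 168, 15, -27, 1, -2, 206, 15, -33, 1, -4, 244, 15, -39, 1, -6, 282, 15, -45, 1, -8, 320, 15, -51, 1, -10, 350, 15, -56, 1]}}

```text
time_s: 8.48
tool_pos: [0.49, -0.0368, 0.2537]
tool_rot: [157.6, 89.9, 179.7]
force: [0.6, 0.2, -1.1]
grip_width: 0.0114
```

Emit:
{"api": "servo_tool", "payload": {"rows": [0, 30, 0, -4, 1, -1, 60, 0, -9, 1, -2, 90, 0, -14, 1, -3, 115, 0, -18, 1, -3, 135, 0, -22, 1, -3, 143, 0, -23, 1, -3, 143, 0, -23, 1, -3, 143, 0, -23, 1, -3, 143, 0, -23, 1]}}

```text
time_s: 9.23
tool_pos: [0.4881, 0.1031, 0.2543]
tool_rot: [-139.9, 89.9, -140.5]
force: [0.2, 0.5, -0.4]
grip_width: 0.0113
```

```bash
python3 st.py; python3 - <<'E'
from m import *
s=shot('scene');t=shot('top')
a=cv2.resize(s['frame'][80:240,200:360],None,fx=2.7,fy=2.7,interpolation=cv2.INTER_CUBIC)
b=cv2.resize(t['frame'][150:270,180:300],None,fx=3.6,fy=3.6,interpolation=cv2.INTER_CUBIC)
cv2.imwrite('pics/c6.png',np.hstack([a,b]))
for n,d in(('s',s),('t',t)):
    for o in cut_out('key',d)[:3]: print(n,o['score'],o['extent'])
E
```

```text
t 9.23 tcp [488.1 103.1 254.3] jaw -0.66 down [-0.001 -0.001 -1.   ] F [ 0.2  0.5 -0.4] T [-0.09 -0.01 -0.04] grip 11.3 q [-43.  -2.  28. 100.   1.  82. -17.]
s 0.67 [141.7, 298.7, 16.6, 39.6]
s 0.49 [271.2, 156.1, 16.8, 32.4]
t 0.52 [405.1, 260.3, 16.1, 11.0]
```

View pics/c6.png

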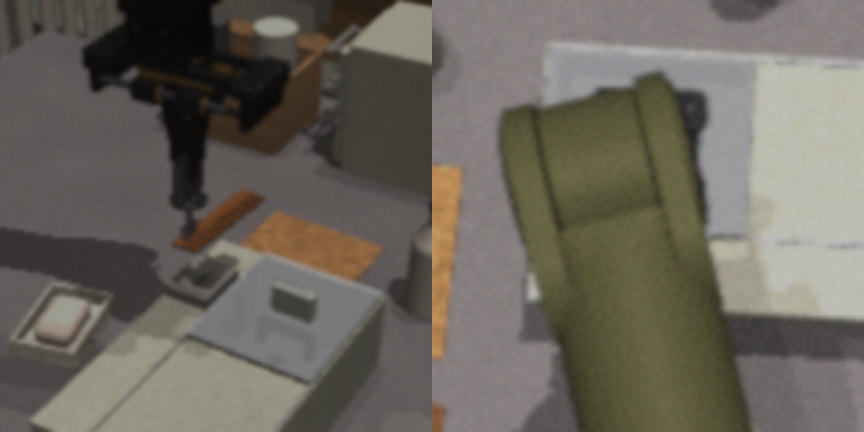

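Emit:
{"api": "servo_tool", "payload": {"rows": [0, 12, -10, -1, 1, -1, 24, -35, -1.5, 1, -1, 24, -50, -1.5, 1, -1, 24, -50, -1.5, 1, -1, 24, -50, -1.5, 1, -1, 24, -50, -1.5, 1]}}

```text
time_s: 9.93
tool_pos: [0.4882, 0.1279, 0.2063]
tool_rot: [22.3, 89.9, 20.2]
force: [-0.2, 0.2, -1.4]
grip_width: 0.0116
```

```bash
python3 st.py; python3 - <<'E'
from m import *
s=shot('scene')
cv2.imwrite('pics/c7.png',cv2.resize(s['frame'][130:210,230:330],None,fx=7,fy=7,interpolation=cv2.INTER_CUBIC))
o=get_obs();p=o['tool_pos']
C=cloud(s);near=(s['range_z']>0)&(np.hypot(C[...,0]-p[0],C[...,1]-p[1])<.05)
for lo,hi in((-.075,-.055),(-.055,-.03),(-.03,-.02),(-.02,-.011)):
    m=near&(C[...,2]-p[2]>lo)&(C[...,2]-p[2]<hi);P=C[m]
    if len(P): print(lo,hi,len(P),(P.mean(0)*1000).round(1),(P.min(0)*1000).round(1),(P.max(0)*1000).round(1))
E
```

```text
t 9.93 tcp [488.2 127.9 206.3] jaw -2.17 down [ 0.002  0.001 -1.   ] F [-0.2  0.2 -1.4] T [-0.11 -0.    0.  ] grip 11.6 q [-44.  -0.  27. 104.   0.  77. -20.]
-0.075 -0.055 16 [489.7 124.6 147.4] [484.9 114.9 142.2] [493.5 137.6 151.5]
-0.055 -0.03 23 [490.  127.1 160.4] [485.3 116.8 152. ] [493.  136.7 171.3]
-0.03 -0.02 13 [497.5 117.9 185. ] [480.1 108.8 182.7] [508.3 130.3 186.5]
-0.02 -0.011 52 [495.7 125.7 190. ] [470.8 105.  187.2] [507.5 148.9 195.4]
```

View pics/c7.png

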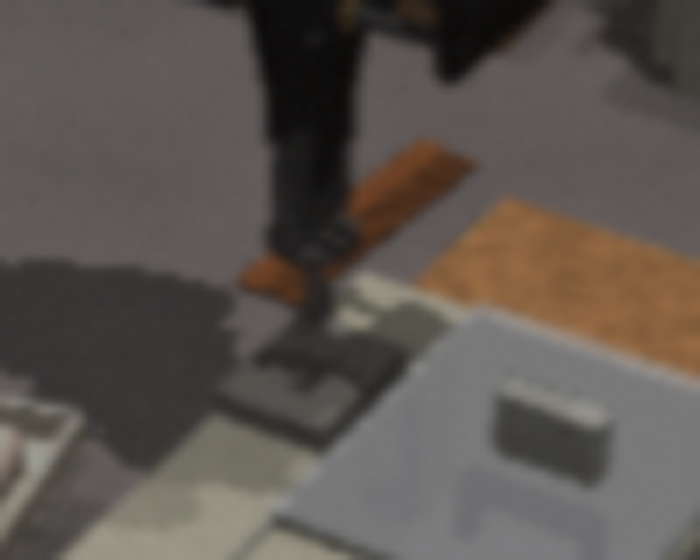

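Emit:
{"api": "servo_tool", "payload": {"rows": [-1, -1, -10, 0, 1, -1, -1, -18, 0, 1, -1, -1, -18, 0, 1, -1, -1, -18, 0, 1, -1, -1, -18, 0, 1]}}

```text
time_s: 10.4
tool_pos: [0.4864, 0.1275, 0.1871]
tool_rot: [77.6, 90.0, 75.5]
force: [1.4, -0.3, 0.2]
grip_width: 0.0115
```

```bash
python3 st.py; python3 - <<'E'
from m import *
s=shot('scene')
cv2.imwrite('pics/c8.png',cv2.resize(s['frame'][150:200,250:310],None,fx=11,fy=11,interpolation=cv2.INTER_CUBIC))
E
```

```text
t 10.4 tcp [486.4 127.5 187.1] jaw -2.11 down [ 0.  0. -1.] F [ 1.4 -0.3  0.2] T [-0.04  0.04 -0.08] grip 11.5 q [-44.   0.  27. 105.  -0.  74. -20.]
```

View pics/c8.png

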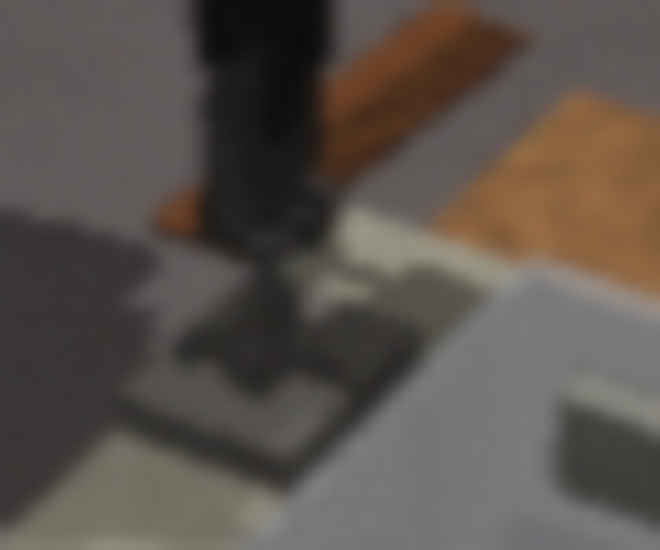

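Tip is about over the slot (scene ~(274,183)). Lowering gently while watching the force.

Emit:
{"api": "servo_tool", "payload": {"rows": [0, 0, -4, 0, 1, 0, 0, -8, 0, 1, 0, 0, -10, 0, 1, 0, 0, -12, 0, 1, 0, 0, -14, 0, 1, 0, 0, -14, 0, 1]}}

```text
time_s: 10.95
tool_pos: [0.4861, 0.1275, 0.1726]
tool_rot: [-156.8, 90.0, -158.9]
force: [-0.0, -0.5, -0.5]
grip_width: 0.0114
```

```bash
python3 st.py
```

```text
t 10.95 tcp [486.1 127.5 172.6] jaw -2.11 down [-0.001 -0.    -1.   ] F [-0.  -0.5 -0.5] T [-0.11  0.13  0.03] grip 11.4 q [-44.   1.  27. 107.  -0.  73. -19.]
```

Emit:
{"api": "servo_tool", "payload": {"rows": [0, 0, -4, 0, 1, 0, 0, -8, 0, 1, 0, 0, -12, 0, 1, 0, 0, -16, 0, 1, 0, 0, -20, 0, 1, 0, 0, -24, 0, 1, 0, 0, -26, 0, 1, 0, 0, -26, 0, 1]}}

```text
time_s: 11.62
tool_pos: [0.4861, 0.1274, 0.1465]
tool_rot: [-151.8, 90.0, -154.0]
force: [-0.4, -0.7, -1.1]
grip_width: 0.0113
```

```bash
python3 st.py
```

```text
t 11.62 tcp [486.1 127.4 146.5] jaw -2.11 down [-0.001 -0.    -1.   ] F [-0.4 -0.7 -1.1] T [-0.07  0.03 -0.02] grip 11.3 q [-44.   2.  27. 109.  -1.  70. -19.]
```

Emit:
{"api": "servo_tool", "payload": {"rows": [0, 0, -2, 0, 1, 0, 0, -4, 0, 1, 0, 0, -6, 0, 1, 0, 0, -7, 0, 1, 0, 0, -7, 0, 1, 0, 0, -7, 0, 1]}}

```text
time_s: 12.12
tool_pos: [0.4865, 0.1276, 0.1402]
tool_rot: [38.4, 90.0, 36.3]
force: [-0.6, -0.0, 0.0]
grip_width: 0.0116
```

```bash
python3 st.py
```

```text
t 12.12 tcp [486.5 127.6 140.2] jaw -2.11 down [ 0.  0. -1.] F [-0.6 -0.   0. ] T [-0.11  0.04 -0.01] grip 11.6 q [-44.   2.  27. 109.  -1.  69. -19.]
```

Emit:
{"api": "servo_tool", "payload": {"rows": [0, 0, -1, 0, 1, 0, 0, -1.5, 0, 1, 0, 0, -2, 0, 1, 0, 0, -2, 0, 1]}}

```text
time_s: 12.45
tool_pos: [0.4867, 0.1277, 0.14]
tool_rot: [62.1, 89.9, 60.0]
force: [-3.9, -1.5, 10.6]
grip_width: 0.0113
```

```bash
python3 st.py
```

```text
t 12.45 tcp [486.7 127.7 140. ] jaw -2.11 down [ 0.001  0.001 -1.   ] F [-3.9 -1.5 10.6] T [-0.32  1.   -0.04] grip 11.3 q [-44.   2.  27. 109.  -1.  69. -19.]
```

Emit:
{"api": "servo_tool", "payload": {"rows": [0, 0, 1, -4, 1, 0, 0, 1, -9, 1, 0, 0, 1, -14, 1, 0, 0, 1, -19, 1, 0, 0, 1, -24, 1, 0, 0, 1, -29, 1, 0, 0, 1, -33, 1, 0, 0, 1, -33, 1]}}

```text
time_s: 13.12
tool_pos: [0.487, 0.1281, 0.14]
tool_rot: [72.0, 89.9, 36.8]
force: [-0.7, -0.3, 4.1]
grip_width: 0.0115
```

```bash
python3 st.py
```

```text
t 13.12 tcp [487.  128.1 140. ] jaw -35.18 down [ 0.001  0.001 -1.   ] F [-0.7 -0.3  4.1] T [-0.06  0.33 -0.  ] grip 11.5 q [-44.   2.  28. 109.  -1.  69. -52.]
```

Emit:
{"api": "servo_tool", "payload": {"rows": [0, 0, 0, -5, 1, 0, 0, 0, -10, 1, 0, 0, 0, -15, 1, 0, 0, 0, -20, 1, 0, 0, 0, -25, 1, 0, 0, 0, -30, 1, 0, 0, 0, -35, 1, 0, 0, 0, -40, 1, 0, 0, 0, -44, 1, 0, 0, 0, -44, 1]}}

```text
time_s: 13.95
tool_pos: [0.4871, 0.1278, 0.14]
tool_rot: [103.9, 89.9, 24.9]
force: [-0.3, 0.1, 5.5]
grip_width: 0.0114
```

```bash
python3 st.py
```

```text
t 13.95 tcp [487.1 127.8 140. ] jaw -79.08 down [ 0.002  0.001 -1.   ] F [-0.3  0.1  5.5] T [-0.16  0.33  0.02] grip 11.4 q [-45.   2.  29. 109.  -1.  69. -96.]
```

Emit:
{"api": "servo_tool", "payload": {"rows": [0, 0, 0, -3, 1, 0, 0, 0, -6, 1, 0, 0, 0, -8, 1, 0, 0, 0, -10, 1, 0, 0, 0, -10, 1]}}

```text
time_s: 14.37
tool_pos: [0.4871, 0.1278, 0.1399]
tool_rot: [111.3, 89.9, 22.4]
force: [-1.4, 0.5, 5.0]
grip_width: 0.0117
```

```bash
python3 st.py
```

```text
t 14.37 tcp [487.1 127.8 139.9] jaw -88.96 down [ 0.002  0.001 -1.   ] F [-1.4  0.5  5. ] T [-0.04  0.29  0.12] grip 11.7 q [ -46.    2.   29.  109.   -1.   69. -105.]
```

Emit:
{"api": "servo_tool", "payload": {"rows": [0, 0, 0, -2, 1, 0, 0, 0, -3, 1, 0, 0, 0, -4, 1, 0, 0, 0, -4, 1]}}

```text
time_s: 14.7
tool_pos: [0.4871, 0.1278, 0.14]
tool_rot: [115.4, 89.9, 22.5]
force: [0.1, 0.2, 6.0]
grip_width: 0.0114
```

```bash
python3 st.py
```

```text
t 14.7 tcp [487.1 127.8 140. ] jaw -92.91 down [ 0.002  0.001 -1.   ] F [0.1 0.2 6. ] T [-0.    0.34  0.04] grip 11.4 q [ -46.    2.   29.  109.   -1.   69. -109.]
```

Emit:
{"api": "servo_tool", "payload": {"rows": [0, 0, 0, -2, 1, 0, 0, 0, -4, 1, 0, 0, 0, -5, 1, 0, 0, 0, -5, 1]}}

```text
time_s: 15.03
tool_pos: [0.487, 0.1278, 0.14]
tool_rot: [107.3, 89.9, 9.5]
force: [-0.2, -1.1, 5.4]
grip_width: 0.0114
```

```bash
python3 st.py;python3 st.py; python3 - <<'E'
from m import *
s=shot('scene')
cv2.imwrite('pics/c9.png',cv2.resize(s['frame'][140:210,235:325],None,fx=8,fy=8,interpolation=cv2.INTER_CUBIC))
E
```

```text
t 15.03 tcp [487.  127.8 140. ] jaw -97.85 down [ 0.002  0.    -1.   ] F [-0.2 -1.1  5.4] T [-0.12  0.28  0.45] grip 11.4 q [ -46.    2.   29.  109.   -1.   69. -114.]
t 15.03 tcp [487.  127.8 140. ] jaw -97.85 down [ 0.002  0.    -1.   ] F [-0.2 -1.1  5.4] T [-0.12  0.28  0.45] grip 11.4 q [ -46.    2.   29.  109.   -1.   69. -114.]
```

View pics/c9.png

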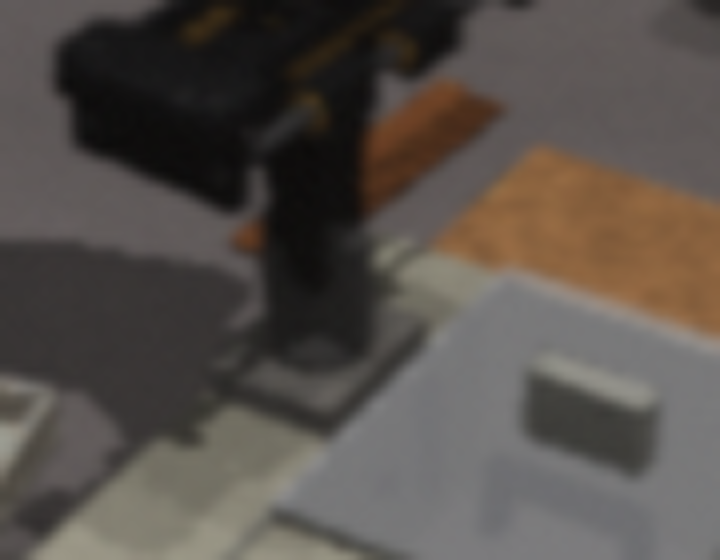

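The torque rises to 0.45 N m at the stop and the collar sits on the case, so the key is fully turned. I relax the tool slightly and release.

Emit:
{"api": "servo_tool", "payload": {"rows": [0, 0, 0, 2, 1, 0, 0, 0, 4, 1, 0, 0, 0, 4, 0.8, 0, 0, 0, 4, 0.6, 0, 0, 0, 4, 0.5, 0, 0, 0, 4, 0.5, 0, 0, 0, 4, 0.5, 0, 0, 0, 4, 0.5, 0, 0, 0, 4, 0.5, 0, 0, 0, 4, 0.5]}}

```text
time_s: 15.92
tool_pos: [0.4864, 0.1275, 0.139]
tool_rot: [-1.5, 90.0, -95.6]
force: [-0.2, 0.8, 0.0]
grip_width: 0.043
```

Emit:
{"api": "servo_tool", "payload": {"rows": [0, 0, 10, 0, 0.5, 0, 0, 25, 0, 0.5, 0, 0, 45, 0, 0.5, 0, 0, 70, 0, 0.6, 0, 0, 90, 0, 0.6, 0, 0, 90, 0, 0.6, 0, 0, 90, 0, 0.6]}}

```text
time_s: 16.5
tool_pos: [0.4873, 0.1278, 0.2309]
tool_rot: [121.1, 89.8, 27.0]
force: [0.2, -0.2, -0.3]
grip_width: 0.0354
```

```bash
python3 st.py; python3 - <<'E'
from m import *
s=shot('scene')
cv2.imwrite('pics/c10.png',cv2.resize(s['frame'][140:210,235:325],None,fx=8,fy=8,interpolation=cv2.INTER_CUBIC))
C=cloud(s);near=(s['range_z']>0)&(np.hypot(C[...,0]-.487,C[...,1]-.127)<.035)&(C[...,2]>.15)&(C[...,2]<.18)
P=C[near];print(len(P),rect(P),P[:,2].max())
w,V=np.linalg.eigh(np.cov(P[:,:2].T));print(np.degrees(np.arctan2(V[1,1],V[0,1]))%180)
E
```

```text
t 16.5 tcp [487.3 127.8 230.9] jaw -94.11 down [ 0.003  0.002 -1.   ] F [ 0.2 -0.2 -0.3] T [-0.11  0.22  0.  ] grip 35.4 q [ -46.   -1.   28.  102.    1.   79. -112.]
116 (array([487.6, 127.3]), array([14.6, 50.2]), 89.2) 0.17420250654618175
178.0492094576759
```

View pics/c10.png

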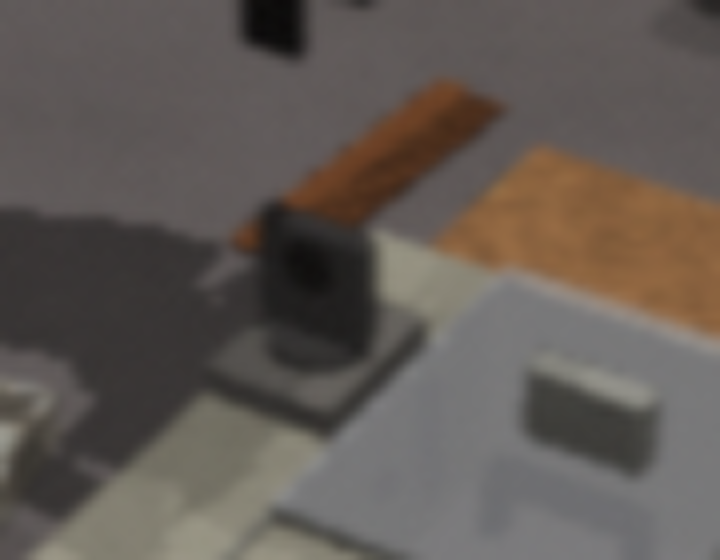

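Emit:
{"api": "servo_tool", "payload": {"rows": [30, 0, 10, 1, 0, 65, -1, 10, 2, 0, 95, -2, 0, 2, 0, 114, -3, -15, 2, 0, 116, -3, -35, 2, 0, 116, -3, -55, 2, 0, 116, -3, -70, 2, 0, 116, -3, -70, 2, 0, 116, -3, -70, 2, 0]}}

```text
time_s: 17.3
tool_pos: [0.6012, 0.1242, 0.1575]
tool_rot: [-65.1, 89.8, -157.2]
force: [0.9, 0.7, 0.8]
grip_width: 0.0841
```

```bash
python3 st.py; python3 - <<'E'
from m import *
s=shot('scene')
cv2.imwrite('pics/c11.png',cv2.resize(s['frame'][130:230,235:360],None,fx=6,fy=6,interpolation=cv2.INTER_CUBIC))
E
```

```text
t 17.3 tcp [601.2 124.2 157.5] jaw -92.11 down [-0.003 -0.001 -1.   ] F [0.9 0.7 0.8] T [-0.05  0.16  0.05] grip 84.1 q [-40.  17.  32.  93.  -9.  73. -99.]
```

View pics/c11.png

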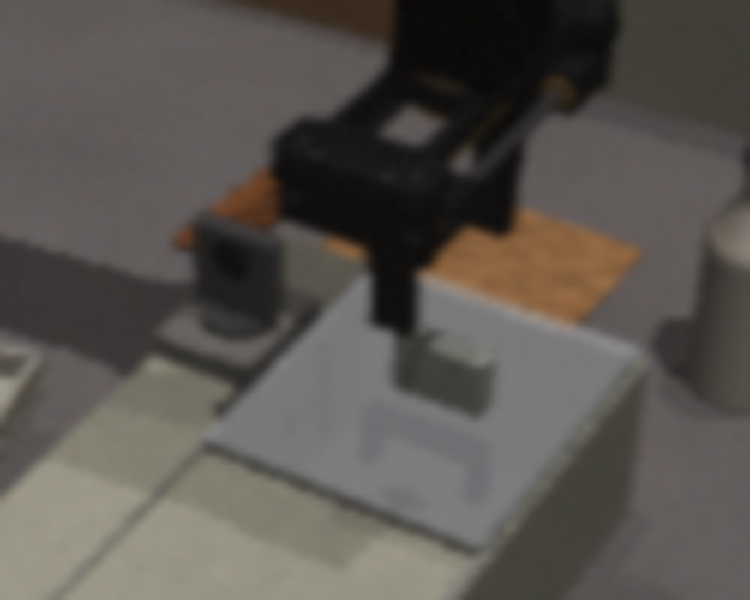

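Emit:
{"api": "servo_tool", "payload": {"rows": [1, 1, -10, 0, 0, 2, 1, -20, 0, 0, 2, 1, -28, 0, 0, 2, 1, -28, 0, 0.6, 2, 1, -28, 0, 1, 2, 1, -28, 0, 1, 2, 1, -28, 0, 1, 2, 1, -28, 0, 1, 2, 1, -28, 0, 1, 2, 1, -28, 0, 1], "force": 15}}

```text
time_s: 18.18
tool_pos: [0.6046, 0.1256, 0.1314]
tool_rot: [108.4, 90.0, 16.3]
force: [0.2, 0.3, 0.6]
grip_width: 0.0483
```

Emit:
{"api": "servo_tool", "payload": {"rows": [0, 0, 0, 0, 1, 0, 0, 0, 0, 1, 0, 0, 0, 0, 1, 0, 0, 0, 0, 1, 0, 0, 0, 0, 1, 0, 0, 0, 0, 1, 0, 0, 0, 0, 1]}}

```text
time_s: 18.77
tool_pos: [0.6044, 0.1255, 0.1311]
tool_rot: [6.6, 90.0, -85.5]
force: [0.2, -0.4, -0.3]
grip_width: 0.003
```

```bash
python3 st.py
```

```text
t 18.77 tcp [604.4 125.5 131.1] jaw -92.1 down [ 0. -0. -1.] F [ 0.2 -0.4 -0.3] T [-0.08  0.16  0.05] grip 3.0 q [-40.  18.  32.  94. -10.  70. -99.]
```

```bash
python3 - <<'E'
from m import *
s=shot('scene');t=shot('top')
cv2.imwrite('pics/c12.png',cv2.resize(s['frame'][150:230,255:355],None,fx=7.5,fy=7.5,interpolation=cv2.INTER_CUBIC))
E
```

```text
(no output)
```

View pics/c12.png

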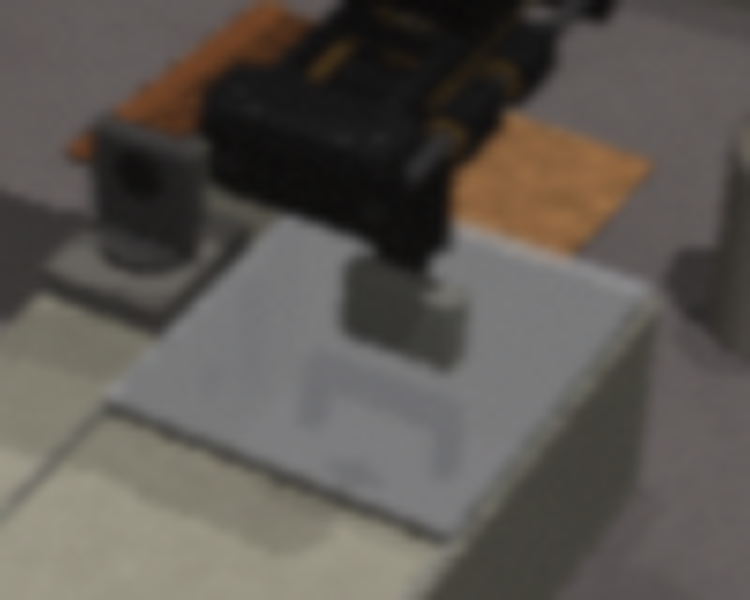

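```bash
python3 - <<'E'
from m import *
s=pickle.load(open('/tmp/scene.pkl','rb'));t=pickle.load(open('/tmp/top.pkl','rb'))
C=cloud(s);v=s['range_z']>0
P=C[v&(abs(C[...,0]-.604)<.05)&(abs(C[...,1]-.12)<.05)&(C[...,2]>.115)]
for z in np.arange(.115,.2,.006):
    Q=P[(P[:,2]>=z)&(P[:,2]<z+.006)]
    if len(Q): print(round(z,3),len(Q),(Q.min(0)*1000).round(0),(Q.max(0)*1000).round(0))
cv2.imwrite('pics/c13.png',cv2.resize(t['frame'][150:250,180:300],None,fx=6,fy=6,interpolation=cv2.INTER_CUBIC))
E
```

```text
0.115 31 [581.  86. 115.] [628. 146. 121.]
0.121 19 [582. 117. 121.] [628. 133. 126.]
0.127 30 [583. 117. 127.] [628. 132. 133.]
0.133 31 [581. 115. 133.] [630. 129. 139.]
0.139 43 [581. 116. 139.] [629. 132. 145.]
0.145 29 [580. 118. 145.] [627. 130. 147.]
0.151 2 [603. 118. 155.] [614. 119. 157.]
0.157 14 [594. 115. 157.] [617. 137. 163.]
0.163 14 [601. 115. 163.] [617. 137. 167.]
0.169 12 [607. 113. 169.] [617. 138. 174.]
0.175 11 [607. 114. 175.] [617. 136. 181.]
0.181 10 [607. 114. 182.] [617. 134. 186.]
0.187 9 [611. 112. 187.] [617. 134. 193.]
0.193 11 [611. 111. 193.] [617. 138. 199.]
0.199 5 [614. 108. 199.] [616. 132. 205.]
```

View pics/c13.png

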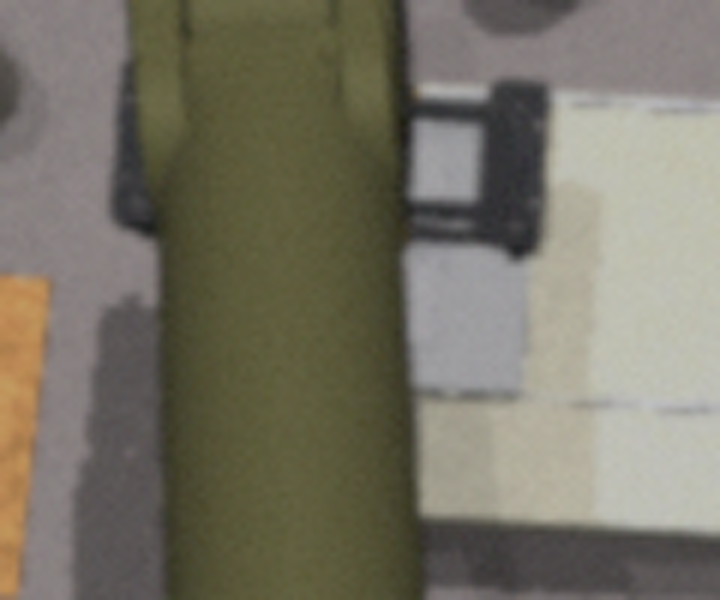

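Emit:
{"api": "servo_tool", "payload": {"rows": [0, 0, 0, 0, 1, 0, 0, 0, 0, 1, 0, 0, 0, 0, 1]}}

```text
time_s: 19.12
tool_pos: [0.6044, 0.1255, 0.1311]
tool_rot: [71.6, 90.0, -20.5]
force: [-0.2, -0.0, 0.4]
grip_width: 0.0006
```

```bash
python3 st.py;  python3 - <<'E'
from m import *
s=shot('scene')
f=s['frame'][160:205,285:335]
cv2.imwrite('pics/c14.png',cv2.resize(cv2.convertScaleAbs(f,alpha=1.8),None,fx=13,fy=13,interpolation=cv2.INTER_CUBIC))
E
```

```text
t 19.12 tcp [604.4 125.5 131.1] jaw -92.11 down [ 0. -0. -1.] F [-0.2 -0.   0.4] T [-0.01  0.2  -0.04] grip 0.6 q [-40.  18.  32.  94. -10.  70. -99.]
```

View pics/c14.png

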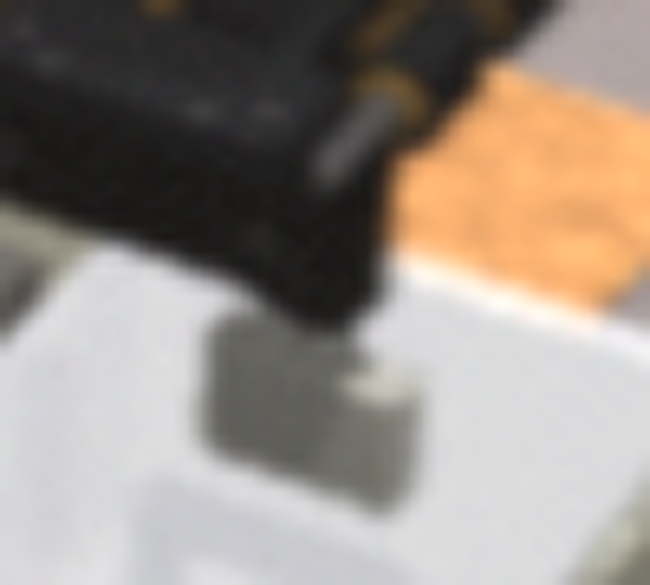

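Emit:
{"api": "servo_tool", "payload": {"rows": [0, -4, 0, 0, 1, 0, -8, 0, 0, 1, 0, -12, 0, 0, 1, -0.5, -16, 0, 0, 1, -0.5, -20, 0, 0, 1, -0.5, -20, 0, 0, 1]}}

```text
time_s: 19.67
tool_pos: [0.604, 0.1039, 0.1312]
tool_rot: [26.9, 90.0, -65.3]
force: [-0.1, -0.5, -0.5]
grip_width: 0.0002
```

```bash
python3 st.py;  python3 - <<'E'
from m import *
s=shot('scene')
f=s['frame'][150:230,255:355]
cv2.imwrite('pics/c15.png',cv2.resize(cv2.convertScaleAbs(f,alpha=1.5),None,fx=7.5,fy=7.5,interpolation=cv2.INTER_CUBIC))
E
```

```text
t 19.67 tcp [604.  103.9 131.2] jaw -92.21 down [ 0.    -0.001 -1.   ] F [-0.1 -0.5 -0.5] T [-0.09  0.16 -0.05] grip 0.2 q [-39.  18.  32.  95. -10.  70. -97.]
```

View pics/c15.png

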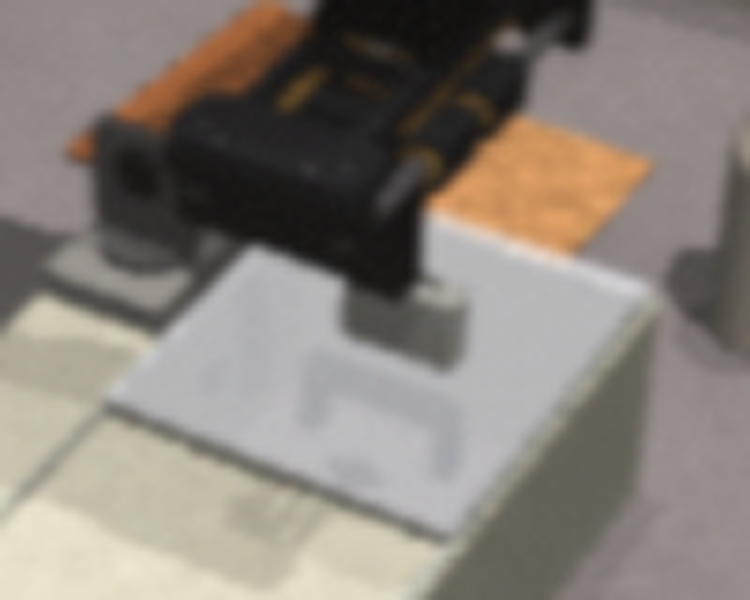

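```bash
python3 - <<'E'
from m import *
s=pickle.load(open('/tmp/scene.pkl','rb'))
C=cloud(s);v=s['range_z']>0
g=s['frame'].max(2)
v,u=np.mgrid[0:420,0:560]
m=(g<45)&(u>295)&(u<312)&(v>175)&(v<192)&(s['range_z']>0)
P=C[m];i=np.argsort(P[:,2])[:15];print(len(P));print((P[i]*1000).round(0))
o=get_obs();print(o['tool_pos'])
for vv in range(176,198,1): print(vv,[tuple((C[vv,uu]*1000).astype(int)) for uu in (306,308)],s['frame'][vv,306])
E
```

```text
179
[[583. 123. 135.]
 [601. 119. 137.]
 [592. 119. 137.]
 [594. 119. 138.]
 [613. 106. 157.]
 [608.  97. 158.]
 [604.  98. 159.]
 [602.  96. 160.]
 [600.  95. 160.]
 [608.  97. 161.]
 [615.  96. 161.]
 [614. 110. 162.]
 [613.  94. 162.]
 [604.  99. 162.]
 [614. 104. 163.]]
[0.60398069 0.10457702 0.13120426]
176 [(np.int64(631), np.int64(44), np.int64(243)), (np.int64(633), np.int64(51), np.int64(240))] [47 47 48]
177 [(np.int64(633), np.int64(40), np.int64(243)), (np.int64(614), np.int64(93), np.int64(203))] [41 42 43]
178 [(np.int64(634), np.int64(37), np.int64(242)), (np.int64(615), np.int64(91), np.int64(201))] [30 31 32]
179 [(np.int64(632), np.int64(42), np.int64(236)), (np.int64(615), np.int64(90), np.int64(199))] [20 20 21]
180 [(np.int64(607), np.int64(94), np.int64(190)), (np.int64(614), np.int64(94), np.int64(192))] [15 15 16]
181 [(np.int64(607), np.int64(95), np.int64(186)), (np.int64(616), np.int64(90), np.int64(192))] [14 15 16]
182 [(np.int64(607), np.int64(96), np.int64(182)), (np.int64(614), np.int64(93), np.int64(186))] [15 15 17]
183 [(np.int64(608), np.int64(95),
[... 904 characters left out ...]
nt64(123), np.int64(131))] [50 52 53]
192 [(np.int64(598), np.int64(119), np.int64(128)), (np.int64(605), np.int64(116), np.int64(132))] [50 53 54]
193 [(np.int64(598), np.int64(118), np.int64(125)), (np.int64(604), np.int64(118), np.int64(127))] [50 53 53]
194 [(np.int64(598), np.int64(119), np.int64(121)), (np.int64(605), np.int64(117), np.int64(124))] [50 53 54]
195 [(np.int64(598), np.int64(119), np.int64(117)), (np.int64(604), np.int64(120), np.int64(118))] [54 56 57]
196 [(np.int64(598), np.int64(120), np.int64(112)), (np.int64(605), np.int64(118), np.int64(117))] [78 79 79]
197 [(np.int64(600), np.int64(115), np.int64(113)), (np.int64(605), np.int64(118), np.int64(113))] [113 112 113]
```

The camera puts the fingertips at z≈158 while the reported TCP is at 131. So the tips are about 27 mm above the reported TCP, not 11 mm below it, and that explains why the jaws closed above the bar. I will use measured tip heights from here on.

Emit:
{"api": "servo_tool", "payload": {"rows": [0, 8, 2, 0, 0, 0.5, 16, 2, 0, 0, 0.5, 20, 2, 0, 0, 0.5, 20, 2, 0, 0, 0.5, 20, 2, 0, 0, 0.5, 20, 2, 0, 0, 0.5, 20, 2, 0, 0, 0.5, 20, 2, 0, 0, 0.5, 20, 2, 0, 0]}}

```text
time_s: 20.47
tool_pos: [0.6044, 0.1251, 0.1331]
tool_rot: [38.9, 90.0, -53.2]
force: [-0.5, -0.5, -0.2]
grip_width: 0.0527
```

```bash
python3 st.py;  python3 - <<'E'
from m import *
s=shot('scene')
f=s['frame'][150:230,255:355]
cv2.imwrite('pics/c16.png',cv2.resize(cv2.convertScaleAbs(f,alpha=1.5),None,fx=7.5,fy=7.5,interpolation=cv2.INTER_CUBIC))
E
```

```text
t 20.47 tcp [604.4 125.1 133.1] jaw -92.14 down [ 0. -0. -1.] F [-0.5 -0.5 -0.2] T [-0.07  0.15 -0.04] grip 52.7 q [-40.  18.  32.  94. -10.  71. -99.]
```

View pics/c16.png

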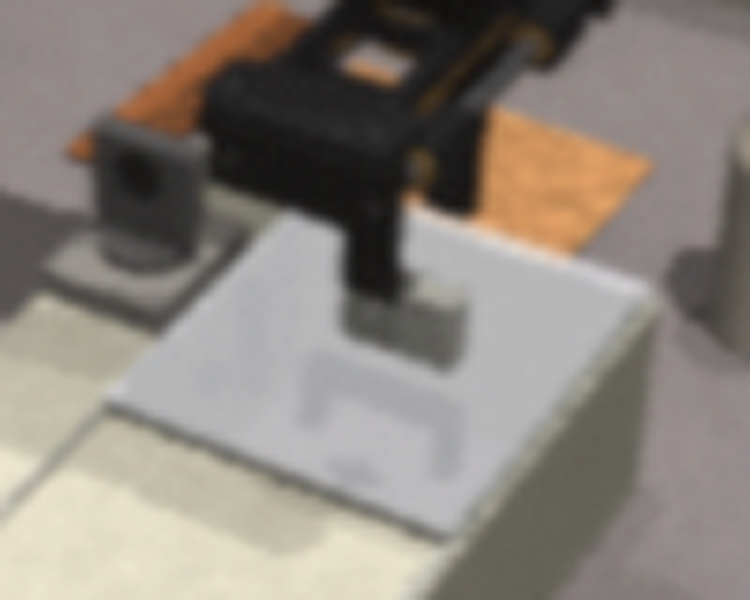

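Emit:
{"api": "servo_tool", "payload": {"rows": [0, 0, -8, 0, 0.3, 0, 0, -16, 0, 0.3, 0, 0, -24, 0, 0.3, 0, 0, -30, 0, 0.3, 0, 0, -36, 0, 0.3, 0, 0, -38, 0, 0.3, 0, 0, -38, 0, 0.3]}}

```text
time_s: 21.1
tool_pos: [0.6039, 0.1254, 0.0941]
tool_rot: [-61.1, 89.9, -153.2]
force: [0.3, 0.4, -0.4]
grip_width: 0.061
```

```bash
python3 st.py
```

```text
t 21.1 tcp [603.9 125.4  94.1] jaw -92.11 down [-0.001 -0.001 -1.   ] F [ 0.3  0.4 -0.4] T [-0.06  0.18 -0.  ] grip 61.0 q [-40.  20.  31.  96. -11.  67. -98.]
```

Emit:
{"api": "servo_tool", "payload": {"rows": [0, 0, 0, 0, 1, 0, 0, 0, 0, 1, 0, 0, 0, 0, 1, 0, 0, 0, 0, 1, 0, 0, 0, 0, 1, 0, 0, 0, 0, 1, 0, 0, 0, 0, 1, 0, 0, 0, 0, 1, 0, 0, 0, 0, 1, 0, 0, 0, 0, 1], "force": 15}}

```text
time_s: 21.93
tool_pos: [0.6044, 0.1244, 0.0952]
tool_rot: [-3.9, 89.9, -96.0]
force: [-1.1, -2.6, 0.3]
grip_width: 0.0137
```

```bash
python3 st.py
```

```text
t 21.93 tcp [604.4 124.4  95.2] jaw -92.15 down [-0.    -0.001 -1.   ] F [-1.1 -2.6  0.3] T [-0.65  0.31 -0.02] grip 13.7 q [-40.  20.  31.  96. -11.  67. -98.]
```

Bar gripped (13.7 mm). I slide it 155 mm along the shelf's -y.

Emit:
{"api": "servo_tool", "payload": {"rows": [0, -5, 0, 0, 1, -0.5, -15, 0, 0, 1, -1, -28, 0, 0, 1, -1.5, -42, 0, 0, 1, -2, -57, 0, 0, 1, -2.8, -72, 0, 0, 1, -3.4, -87, 0, 0, 1, -4, -102, 0, 0, 1, -4.4, -115, 0, 0, 1, -4.8, -125, 0, 0, 1]}}

```text
time_s: 22.77
tool_pos: [0.5998, -0.0024, 0.0952]
tool_rot: [59.2, 89.9, -33.0]
force: [3.1, 2.1, -2.7]
grip_width: 0.0139
```

```bash
python3 st.py
```

```text
t 22.77 tcp [599.8  -2.4  95.2] jaw -92.24 down [ 0.001 -0.001 -1.   ] F [ 3.1  2.1 -2.7] T [ 0.28 -0.47  0.09] grip 13.9 q [-31.  18.  34.  99. -11.  66. -86.]
```

Emit:
{"api": "servo_tool", "payload": {"rows": [-0.3, -8, 0, 0, 1, -0.7, -16, 0, 0, 1, -1, -24, 0, 0, 1, -1.2, -29, 0, 0, 1, -1.3, -32, 0, 0, 1, -1.3, -32, 0, 0, 1, -1.3, -32, 0, 0, 1]}}

```text
time_s: 23.35
tool_pos: [0.5988, -0.0305, 0.0952]
tool_rot: [133.4, 89.9, 41.3]
force: [4.8, 2.8, -3.2]
grip_width: 0.014
```

```bash
python3 st.py
```

```text
t 23.35 tcp [598.8 -30.5  95.2] jaw -92.05 down [ 0.001  0.001 -1.   ] F [ 4.8  2.8 -3.2] T [ 0.35 -0.72  0.04] grip 14.0 q [-29.  18.  35.  99. -11.  66. -83.]
```

Emit:
{"api": "servo_tool", "payload": {"rows": [-0.5, -2, 0, 0, 1, -1, -3, 0, 0, 1, -1.5, -4, 0, 0, 1, -1.5, -4, 0, 0, 1]}}

```text
time_s: 23.68
tool_pos: [0.5989, -0.0304, 0.0952]
tool_rot: [144.8, 89.6, 52.9]
force: [8.1, 8.5, -5.3]
grip_width: 0.0135
```

```bash
python3 st.py
```

```text
t 23.68 tcp [598.9 -30.4  95.2] jaw -91.9 down [ 0.004  0.005 -1.   ] F [ 8.1  8.5 -5.3] T [ 1.53 -1.55 -0.11] grip 13.5 q [-29.  18.  35.  99. -12.  66. -82.]
```

Emit:
{"api": "servo_tool", "payload": {"rows": [1.5, 3, 0, 0, 1, 1.5, 3, 0, 0, 0.8, 1.5, 3, 0, 0, 0.6, 1.5, 3, 0, 0, 0.6, 1.5, 3, 0, 0, 0.6, 1.5, 3, 0, 0, 0.6, 1.5, 3, 10, 0, 0.6, 1.5, 3, 30, 0, 0.6, 1.5, 3, 60, 0, 0.6, 1.5, 3, 90, 0, 0.6]}}

```text
time_s: 24.52
tool_pos: [0.5974, -0.0329, 0.1862]
tool_rot: [-72.3, 89.9, -164.4]
force: [0.2, -0.4, -0.0]
grip_width: 0.0348
```

Emit:
{"api": "servo_tool", "payload": {"rows": [0, -30, 40, 0, 0, 0, -60, 60, 0, 0, 0, -90, 60, 0, 0, 0, -110, 60, 0, 0, 0, -110, 60, 0, 0]}}

```text
time_s: 24.93
tool_pos: [0.5971, -0.1501, 0.2472]
tool_rot: [29.5, 89.7, -63.2]
force: [-1.3, -0.1, -0.1]
grip_width: 0.0607
```

```bash
python3 st.py;  python3 - <<'E'
from m import *
s=shot('scene');t=shot('top')
a=cv2.resize(cv2.convertScaleAbs(s['frame'][140:280,200:360],alpha=1.4),None,fx=2.5,fy=2.5,interpolation=cv2.INTER_CUBIC)
b=cv2.resize(cv2.convertScaleAbs(t['frame'][150:250,190:340],alpha=1.3),None,fx=2.66,fy=3.5,interpolation=cv2.INTER_CUBIC)
cv2.imwrite('pics/c17.png',np.hstack([a,b[:a.shape[0]]]))
for n,d in(('s',s),('t',t)):
  C=cloud(d)
  for o in cut_out('aid_box',d)[:2]:
    m=o['pixels']&(d['range_z']>0);P=C[m];print(n,o['score'],np.round(o['extent']),len(P),np.percentile(P[:,2],[2,50,98]).round(3))
  X,Y,Z=C[...,0],C[...,1],C[...,2]
  B=(d['range_z']>0)&(X>.52)&(X<.655)&(Y>.055)&(Y<.195)
  for lo,hi in((.088,.099),(.055,.072)):
    P=C[B&(Z>lo)&(Z<hi)]
    if len(P)>5:print(n,lo,len(P),rect(P),(P.mean(0)*1000).round(1))
E
```

```text
t 24.93 tcp [ 597.1 -150.1  247.2] jaw -92.64 down [ 0.002 -0.004 -1.   ] F [-1.3 -0.1 -0.1] T [-0.05  0.19 -0.01] grip 60.7 q [-21.  15.  40.  86. -10.  83. -73.]
s 0.66 [305. 207.  33.  19.] 334 [0.063 0.067 0.1  ]
s 0.088 87 (array([600.3, 115.6]), array([16.7, 67.4]), 88.1) [602.2 114.1  95.1]
s 0.055 210 (array([582.8, 126.3]), array([ 47. , 125.5]), 89.1) [600.6 120.4  65.6]
t 0.73 [243. 187.  19.  38.] 670 [0.049 0.063 0.101]
t 0.088 63 (array([576.3, 140.4]), array([103.6, 112. ]), 89.8) [595.2 117.9  95.3]
t 0.055 557 (array([598.6, 116.8]), array([ 60.5, 105.1]), 87.5) [597.1 116.2  63. ]
```

View pics/c17.png

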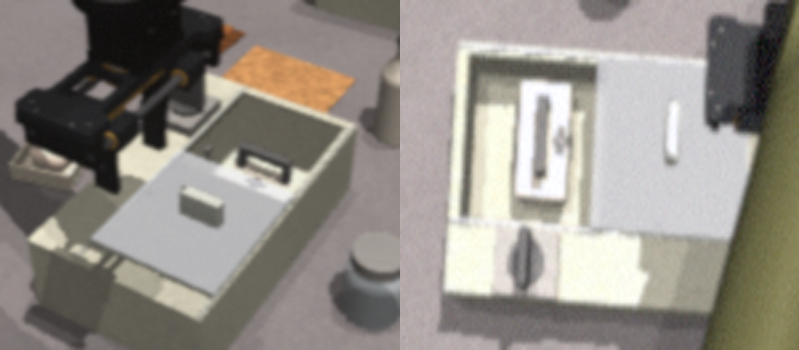

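Emit:
{"api": "servo_tool", "payload": {"rows": [0, 25, 0, 0, 0.3, 0, 60, -10, 0, 0.3, 1, 98, -25, 0, 0.3, 1, 136, -45, 0.4, 0.3, 2, 174, -60, 0.4, 0.3, 2, 210, -80, 0.4, 0.3, 2, 240, -95, 0.4, 0.3, 2, 260, -105, 0.4, 0.3, 2, 266, -120, 0.4, 0.3, 2, 266, -140, 0.4, 0.3]}}

```text
time_s: 25.97
tool_pos: [0.6, 0.1299, 0.1051]
tool_rot: [157.0, 89.9, 65.7]
force: [0.5, -0.1, 0.9]
grip_width: 0.0607
```

Emit:
{"api": "servo_tool", "payload": {"rows": [0, 0, 0, 0, 0.3, 0, 0, 0, 0, 0.3, 0, 0, 0, 0, 0.3]}}

```text
time_s: 26.22
tool_pos: [0.6007, 0.1239, 0.1061]
tool_rot: [104.0, 89.9, 12.3]
force: [0.7, -0.0, -0.4]
grip_width: 0.0609
```

```bash
python3 st.py;  python3 - <<'E'
from m import *
s=shot('scene')
a=cv2.resize(cv2.convertScaleAbs(s['frame'][140:240,230:360],alpha=1.4),None,fx=6,fy=6,interpolation=cv2.INTER_CUBIC)
cv2.imwrite('pics/c18.png',a)
C=cloud(s);g=s['frame'].max(2)
C=C[(s['range_z']>0)&(g<40)];o=get_obs()['tool_pos']
P=C[(abs(C[:,0]-o[0])<.03)&(abs(C[:,1]-o[1])<.06)&(C[:,2]>.1)&(C[:,2]<.2)]
print((P[np.argsort(P[:,2])[:12]]*1000).round(0))
E
```

```text
t 26.22 tcp [600.7 123.9 106.1] jaw -91.68 down [ 0.001  0.    -1.   ] F [ 0.7 -0.  -0.4] T [-0.01  0.18  0.04] grip 60.9 q [-39.  19.  31.  96. -10.  68. -98.]
[[595. 121. 100.]
 [586. 120. 100.]
 [583. 119. 100.]
 [578. 121. 101.]
 [578. 116. 101.]
 [595. 114. 101.]
 [585. 114. 101.]
 [576. 119. 102.]
 [605. 158. 131.]
 [607.  88. 132.]
 [608. 157. 132.]
 [598.  87. 133.]]
```

View pics/c18.png

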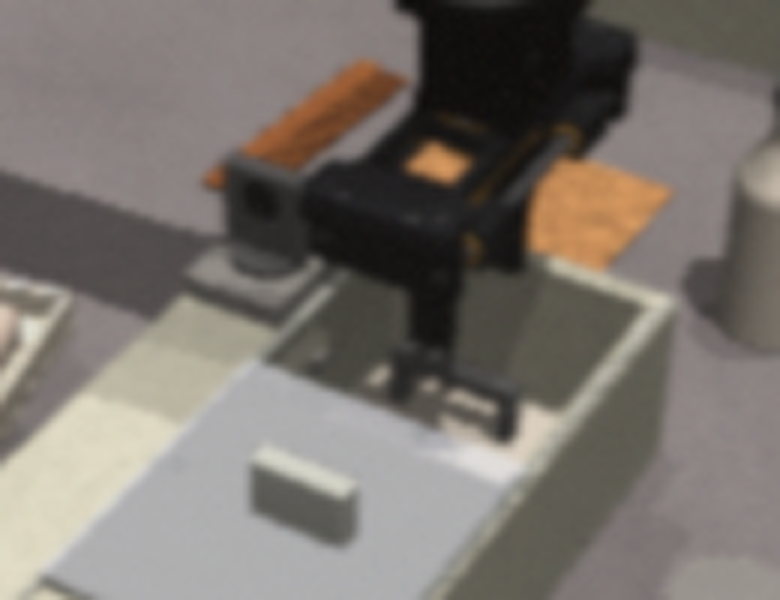

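Emit:
{"api": "servo_tool", "payload": {"rows": [-1, -4, 0, 0, 0.3, -1, -7, 0, 0, 0.3, -1, -7.5, -10, -0.3, 0.3, -1, -7.5, -20, -0.4, 0.3, -1, -7.5, -30, -0.4, 0.3, -1, -7.5, -40, -0.4, 0.3, -1, -7.5, -48, -0.4, 0.3, -1, -7.5, -52, -0.4, 0.3, -1, -7.5, -52, -0.4, 0.3]}}

```text
time_s: 27.02
tool_pos: [0.5982, 0.1159, 0.0514]
tool_rot: [-65.1, 89.8, -157.2]
force: [-0.4, -0.3, -0.0]
grip_width: 0.0609
```

```bash
python3 st.py;  python3 - <<'E'
from m import *
s=shot('scene')
a=cv2.resize(cv2.convertScaleAbs(s['frame'][140:240,230:360],alpha=1.4),None,fx=6,fy=6,interpolation=cv2.INTER_CUBIC)
cv2.imwrite('pics/c19.png',a)
E
```

```text
t 27.02 tcp [598.2 115.9  51.4] jaw -92.1 down [-0.002 -0.001 -1.   ] F [-0.4 -0.3 -0. ] T [-0.05  0.18 -0.02] grip 60.9 q [-38.  22.  30. 100. -12.  62. -96.]
```

View pics/c19.png

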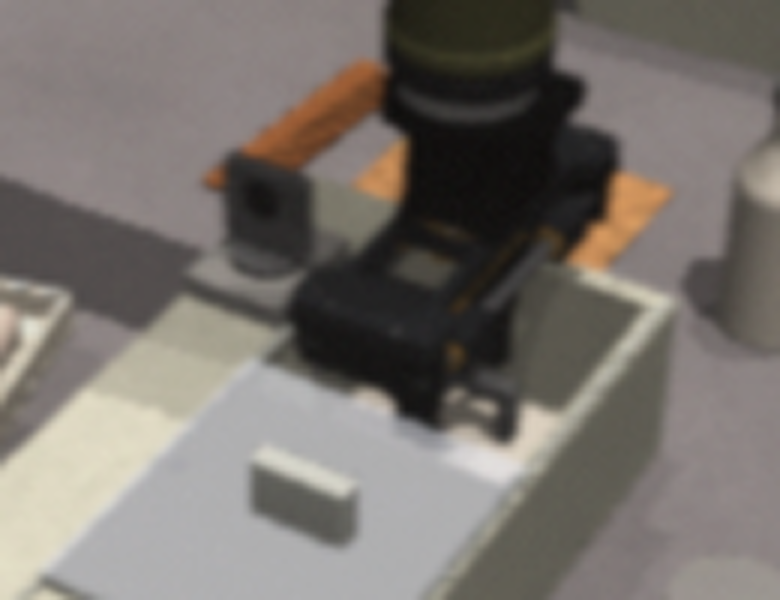

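Jaws straddle the handle. Closing with 40 N.

Emit:
{"api": "servo_tool", "payload": {"rows": [1, 0, 2, 0, 1, 1, 0, 2, 0, 1, 1, 0, 2, 0, 1, 1, 0, 2, 0, 1, 1, 0, 2, 0, 1, 1, 0, 2, 0, 1, 1, 0, 2, 0, 1, 1, 0, 2, 0, 1, 1, 0, 2, 0, 1, 1, 0, 2, 0, 1], "force": 40}}

```text
time_s: 27.9
tool_pos: [0.6003, 0.1159, 0.0551]
tool_rot: [55.3, 90.0, -36.8]
force: [-0.1, -0.4, -0.2]
grip_width: 0.0115
```

Emit:
{"api": "servo_tool", "payload": {"rows": [0, 0, 3, 0, 1, 0, 0, 8, 0, 1, 0, 0, 15, 0, 1, 0, 0, 25, 0, 1, 0, 0, 25, 0, 1]}}

```text
time_s: 28.32
tool_pos: [0.6019, 0.1163, 0.0827]
tool_rot: [107.9, 89.8, 15.8]
force: [-0.7, 0.3, -3.7]
grip_width: 0.0116
```

```bash
python3 st.py;  python3 - <<'E'
from m import *
s=shot('scene')
a=cv2.resize(cv2.convertScaleAbs(s['frame'][140:240,230:360],alpha=1.4),None,fx=6,fy=6,interpolation=cv2.INTER_CUBIC)
cv2.imwrite('pics/c20.png',a)
E
```

```text
t 28.32 tcp [601.9 116.3  82.7] jaw -92.11 down [ 0.004  0.001 -1.   ] F [-0.7  0.3 -3.7] T [-0.03  0.13  0.01] grip 11.6 q [-39.  20.  31.  98. -11.  65. -97.]
```

View pics/c20.png

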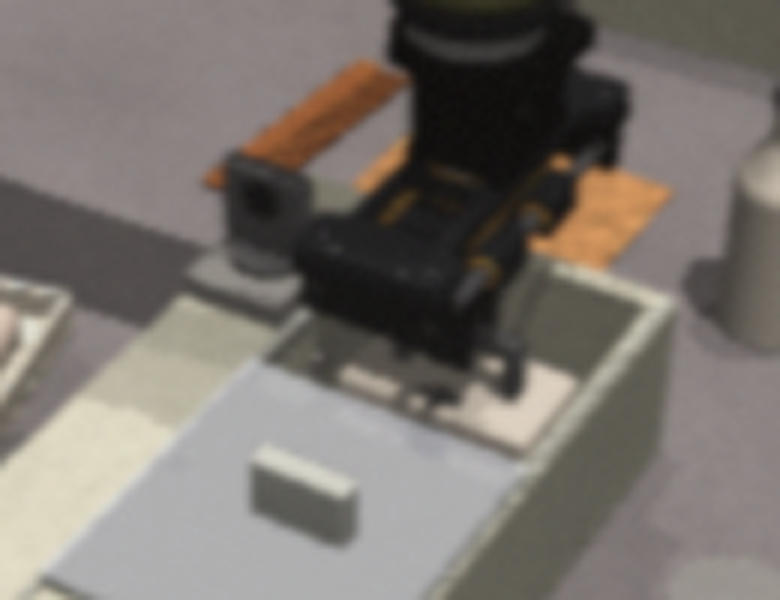

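Emit:
{"api": "servo_tool", "payload": {"rows": [-1, 0, 20, 0, 1, -1, 0, 45, 0, 1, -1, 0, 70, 0, 1, -1, 0, 95, 0, 1, -1, 0, 112, 0, 1, -1, 0, 115, 0, 1, -1, 0, 115, 0, 1]}}

```text
time_s: 28.95
tool_pos: [0.6, 0.1161, 0.1962]
tool_rot: [112.2, 89.9, 20.1]
force: [0.1, 0.7, -4.5]
grip_width: 0.0117
```

```bash
python3 st.py
```

```text
t 28.95 tcp [600.  116.1 196.2] jaw -92.11 down [ 0.002  0.001 -1.   ] F [ 0.1  0.7 -4.5] T [-0.04  0.17 -0.04] grip 11.7 q [-40.  15.  32.  90.  -8.  77. -99.]
```

Emit:
{"api": "servo_tool", "payload": {"rows": [0, 8, 0, 0, 1, 0, 22, 0, 0, 1, 0, 42, 0, 0, 1, -3, 65, 0, 0, 1, -10, 90, 0, 0, 1, -20, 115, 0, 0, 1, -32, 140, 0, 0, 1, -45, 162, 0, 0, 1, -57, 182, 0, 0, 1, -67, 200, 0, 0, 1]}}

```text
time_s: 29.78
tool_pos: [0.5292, 0.3196, 0.1929]
tool_rot: [-75.1, 89.8, -167.0]
force: [0.0, -0.2, -4.5]
grip_width: 0.0112
```

Emit:
{"api": "servo_tool", "payload": {"rows": [-9, 16, 0, 0, 1, -17, 30, 0, 0, 1, -24, 41, 0, 0, 1, -29, 48, 0, 0, 1, -31, 51, 0, 0, 1, -31, 51, 0, 0, 1, -31, 51, 0, 0, 1, -31, 51, 0, 0, 1]}}

```text
time_s: 30.45
tool_pos: [0.5023, 0.3656, 0.1951]
tool_rot: [40.3, 89.9, -51.9]
force: [-0.1, -0.1, -4.1]
grip_width: 0.0116
```

```bash
python3 st.py;  python3 - <<'E'
from m import *
s=shot('scene');t=shot('top')
a=cv2.resize(cv2.convertScaleAbs(s['frame'][40:220,220:400],alpha=1.4),None,fx=2.2,fy=2.2,interpolation=cv2.INTER_CUBIC)
b=cv2.resize(cv2.convertScaleAbs(t['frame'][130:290,110:290],alpha=1.3),None,fx=2.2,fy=2.475,interpolation=cv2.INTER_CUBIC)
cv2.imwrite('pics/c21.png',np.hstack([a,b]))
E
```

```text
t 30.45 tcp [502.3 365.6 195.1] jaw -92.24 down [ 0.001 -0.001 -1.   ] F [-0.1 -0.1 -4.1] T [-0.08  0.18 -0.04] grip 11.6 q [ -58.   15.   24.   89.   -6.   77. -126.]
```

View pics/c21.png

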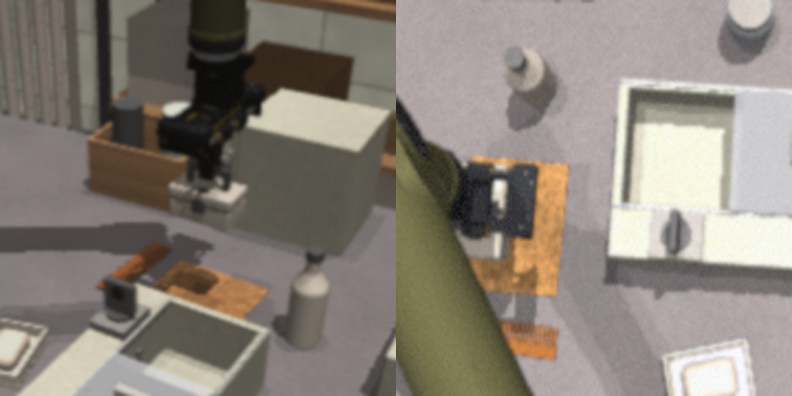

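Emit:
{"api": "servo_tool", "payload": {"rows": [0.5, 2, -12, 0, 1, 0.5, 2, -30, 0, 1, 0.5, 2, -50, 0, 1, 0.5, 2, -70, 0, 1, 0.5, 2, -90, 0, 1, 0.5, 2, -108, 0, 1, 0.5, 2, -122, 0, 1, 0.5, 2, -132, 0, 1, 0.5, 2, -137, 0, 1, 0.5, 2, -137, 0, 1]}}

```text
time_s: 31.38
tool_pos: [0.5012, 0.3683, 0.0566]
tool_rot: [-39.6, 89.9, -131.8]
force: [-0.0, -0.0, -3.6]
grip_width: 0.0115
```

Emit:
{"api": "servo_tool", "payload": {"rows": [0, 0, 0, 0, 1, 0, 0, 0, 0, 1]}}

```text
time_s: 31.55
tool_pos: [0.5027, 0.3695, 0.0592]
tool_rot: [130.2, 89.9, 38.1]
force: [-0.1, 0.1, -3.9]
grip_width: 0.0119
```

```bash
python3 st.py
```

```text
t 31.55 tcp [502.7 369.5  59.2] jaw -92.11 down [ 0.002  0.001 -1.   ] F [-0.1  0.1 -3.9] T [-0.1   0.17  0.03] grip 11.9 q [ -57.   22.   23.   97.   -9.   63. -124.]
```

Emit:
{"api": "servo_tool", "payload": {"rows": [0, -1.5, -3, 0, 1, 0, -1.5, -6, 0, 1, 0, -1.5, -8, 0, 1, 0, -1.5, -10, 0, 1, 0, -1.5, -11, 0, 1, 0, -1.5, -11, 0, 1]}}

```text
time_s: 32.05
tool_pos: [0.5018, 0.3676, 0.0471]
tool_rot: [28.7, 90.0, -63.4]
force: [-0.2, 0.4, -3.9]
grip_width: 0.0118
```

```bash
python3 st.py; python3 - <<'E'
from m import *
s=shot('scene')
a=cv2.resize(cv2.convertScaleAbs(s['frame'][110:210,260:360],alpha=1.4),None,fx=6,fy=6,interpolation=cv2.INTER_CUBIC)
cv2.imwrite('pics/c22.png',a)
E
```

```text
t 32.05 tcp [501.8 367.6  47.1] jaw -92.11 down [ 0. -0. -1.] F [-0.2  0.4 -3.9] T [-0.03  0.15 -0.  ] grip 11.8 q [ -57.   22.   23.   98.  -10.   62. -124.]
```

View pics/c22.png

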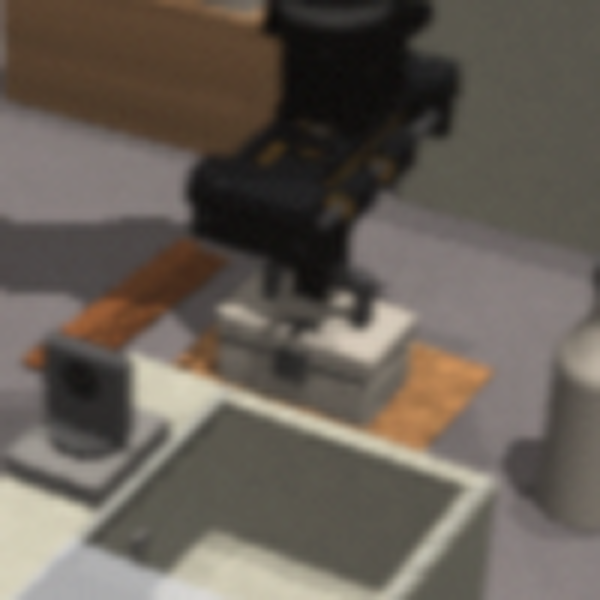

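Still carrying weight, so it's a millimetre or two above the mat; lower until the force vanishes.

Emit:
{"api": "servo_tool", "payload": {"rows": [0, 0, -1, 0, 1, 0, 0, -2, 0, 1, 0, 0, -2, 0, 1]}}

```text
time_s: 32.35
tool_pos: [0.5019, 0.3676, 0.0471]
tool_rot: [-158.1, 90.0, 109.8]
force: [-5.1, -2.8, 8.1]
grip_width: 0.0113
```

```bash
python3 st.py
```

```text
t 32.35 tcp [501.9 367.6  47.1] jaw -92.11 down [-0.     0.001 -1.   ] F [-5.1 -2.8  8.1] T [-0.73  1.08  0.02] grip 11.3 q [ -57.   22.   23.   98.  -10.   62. -123.]
```

Emit:
{"api": "servo_tool", "payload": {"rows": [0, 0, -1, 0, 1, 0, 0, -1.5, 0, 1, 0, 0, -1.5, 0, 1]}}

```text
time_s: 32.6
tool_pos: [0.5019, 0.3676, 0.047]
tool_rot: [-155.1, 89.9, 112.8]
force: [-6.8, -4.8, 16.1]
grip_width: 0.0116
```

```bash
python3 st.py
```

```text
t 32.6 tcp [501.9 367.6  47. ] jaw -92.11 down [-0.     0.001 -1.   ] F [-6.8 -4.8 16.1] T [-1.18  1.76  0.03] grip 11.6 q [ -57.   22.   23.   98.  -10.   62. -123.]
```

Emit:
{"api": "servo_tool", "payload": {"rows": [0, 0, 1.5, 0, 1, 0, 0, 3, 0, 1, 0, 0, 3, 0, 0.9, 0, 0, 3, 0, 0.7, 0, 0, 3, 0, 0.5, 0, 0, 3, 0, 0.5, 0, 0, 3, 0, 0.5, 0, 0, 3, 0, 0.5, 0, 0, 3, 0, 0.5, 0, 0, 3, 0, 0.5]}}

```text
time_s: 33.43
tool_pos: [0.5018, 0.3675, 0.0466]
tool_rot: [58.1, 90.0, -34.0]
force: [0.2, 0.4, 0.3]
grip_width: 0.0424
```

Emit:
{"api": "servo_tool", "payload": {"rows": [0, 0, 8, 0, 0.5, 0, 0, 20, 0, 0.5, 0, 0, 40, 0, 0.5, 0, 0, 65, 0, 0.5, 0, 0, 95, 0, 0.5, 0, 0, 125, 0, 0.5, -10, 20, 150, 0, 0.5, -30, 45, 160, 0, 0.5, -50, 75, 160, 0, 0.5, -70, 105, 160, 0, 0.5]}}

```text
time_s: 34.27
tool_pos: [0.4323, 0.4738, 0.2101]
tool_rot: [144.9, 89.7, 52.6]
force: [0.3, 0.5, -0.4]
grip_width: 0.0437
```

Emit:
{"api": "servo_tool", "payload": {"rows": [-25, 30, 0, 0, 0.5, -50, 60, 0, 0, 0.5, -75, 90, 0, 0, 0.5, -95, 115, 0, 0, 0.5, -95, 115, 0, 0, 0.5, -95, 115, 0, 0, 0.5, -95, 115, 0, 0, 0.5]}}

```text
time_s: 34.85
tool_pos: [0.3377, 0.5871, 0.2076]
tool_rot: [96.2, 89.9, 4.1]
force: [0.5, -0.2, 0.1]
grip_width: 0.0436
```

```bash
python3 st.py; python3 - <<'E'
from m import *
s=shot('scene','s_end.png');t=shot('top','t_end.png')
for n,d in(('s',s),('t',t)):
  C=cloud(d);X,Y,Z=C[...,0],C[...,1],C[...,2];B=(d['range_z']>0)&(abs(X-.502)<.09)&(abs(Y-.368)<.075)
  for lo,hi in((.075,.1),(.05,.065),(.03,.065)):
    P=C[B&(Z>lo)&(Z<hi)]
    if len(P)>5:print(n,lo,len(P),rect(P),(P.mean(0)*1000).round(1))
  for name in ['mat','cup','sunscreen','jar','clipper','comb','stand','panel_grip','key']:
    for o in cut_out(name,d)[:3]:
      m=o['pixels']&(d['range_z']>0);P=C[m]
      if o['score']>.4:print(n,name,round(o['score'],2),np.round(o['extent']),np.median(P,0).round(3))
a=cv2.resize(s['frame'],None,fx=.7,fy=.7);b=cv2.resize(t['frame'],None,fx=.7,fy=.7)
cv2.imwrite('pics/end.png',np.hstack([a,b]))
E
```

```text
t 34.85 tcp [337.7 587.1 207.6] jaw -92.13 down [ 0.002  0.    -1.   ] F [ 0.5 -0.2  0.1] T [-0.06  0.1  -0.01] grip 43.6 q [ -75.   22.   17.   79.   -6.   80. -150.]
s 0.075 84 (array([501.8, 366.4]), array([18.7, 69.5]), 89.6) [504.8 366.1  87.8]
s 0.05 301 (array([502.6, 366.1]), array([ 63. , 106.4]), 88.8) [506.5 361.1  57. ]
s 0.03 445 (array([502.8, 365.8]), array([106.2,  64.8]), 0.1) [508.2 355.9  51.4]
s mat 0.72 [314. 176.  52.  20.] [0.565 0.375 0.006]
s cup 0.78 [246. 333.  31.  80.] [ 0.687 -0.343  0.07 ]
s sunscreen 0.7 [285. 158.  23.  14.] [0.369 0.401 0.007]
s sunscreen 0.65 [359. 176.  20.  43.] [0.688 0.324 0.082]
s sunscreen 0.48 [275. 230. 134. 121.] [ 0.583 -0.036  0.102]
s jar 0.91 [350. 253.  28.  38.] [0.78  0.015 0.067]
s jar 0.63 [315. 175.  55.  21.] [0.565 0.376 0.006]
s clipper 0.59 [197. 353.  25.  26.] [ 0.59  -0.389  0.012]
s comb 0.73 [284. 157.  26.  16.] [0.368 0.406 0.007]
s comb 0.71 [278. 230. 135. 122.] [ 0.583 -0.036  0.102]
s stand 0.88 [176. 326.  45.  44.] [ 0.513 -0.371  0.054]
s panel_grip 0.67 [280. 229.  79.  61.] [ 0.597 -0.038  0.11
[... 462 characters left out ...]
  0.056]
t sunscreen 0.67 [170. 162.  29.  26.] [0.675 0.333 0.1  ]
t sunscreen 0.51 [236. 224.  13.  12.] [0.486 0.126 0.162]
t jar 0.63 [272. 138.  23.  29.] [0.765 0.038 0.087]
t clipper 0.59 [402. 199.  22.   4.] [ 0.588 -0.388  0.011]
t clipper 0.57 [266. 203. 126.  80.] [0.564 0.033 0.102]
t comb 0.66 [155. 266.  54.  23.] [0.362 0.388 0.004]
t stand 0.91 [400. 225.  31.  23.] [ 0.501 -0.365  0.053]
t panel_grip 0.81 [293. 192.  64.  56.] [ 0.588 -0.029  0.11 ]
t panel_grip 0.55 [269. 202. 124.  80.] [0.564 0.035 0.102]
t panel_grip 0.47 [161. 220.  21.  35.] [0.499 0.362 0.056]
t key 0.71 [237. 223.  12.  12.] [0.485 0.126 0.163]
t key 0.55 [404. 260.  21.  11.] [ 0.399 -0.365  0.076]
```

View pics/end.png

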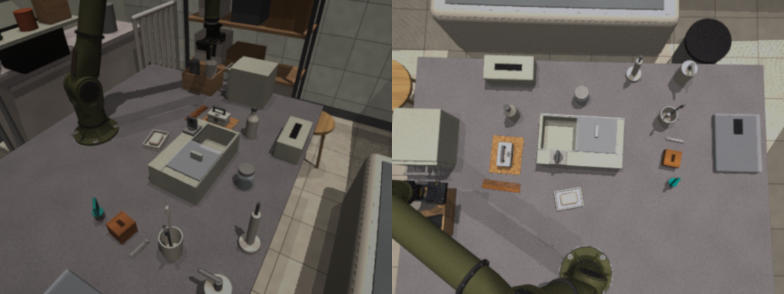

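```bash
python3 -c "
from cell import *
print(sign_off())"
```

```text
the job is handed in; nothing more can be done
None
```

The job is done and handed in at about 35 s of the 72 s allowed; sign-off gives no verdict.

- **Key:** I took the grey key from the wooden stand and pushed it home. The collar met the lock case at the expected height with about 10 N. I turned it clockwise until the wrist torque rose to 0.45 N m at the stop, then released it. It stayed in place, still turned.
- **Panel:** I slid it about 155 mm until it stopped moving and the force rose. The final pictures show it fully open.
- **First-aid box:** I lifted it by the handle and set it down until the mat carried its weight, then released it. The final pictures show it upright, within about 2 mm of the mat centre measured at the start.
- **Other things:** The cup, sunscreen, jar, clipper, comb, stand and turquoise key read where they were at the start, allowing for how much of each was in view. The gripper is clear, with about zero force on it.

**Checks that failed or disagreed:**
- **Fingertip height:** The cameras put the fingertips about 27 mm above the reported TCP, not 11 mm below it. My first close on the panel bar therefore shut on air just above it, touching nothing, and I redid it at the measured height. The key was also gripped near the top of its bow because of this, but it did not slip.
- **Detectors:** The detectors sometimes gave wrong labels, and I ignored those.

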